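# Open the electrode case and put both rod electrodes away

## Task

Lift the lid of the small grey case by its tab and swing it right back until it rests on its stop, without flinging it or letting it drop. Then put the two chromed rod electrodes away in the case, one in each long pocket, lying flat on the pocket's floor; set them in rather than letting them fall from a height. Leave the lid open and do not disturb the pot and the tin beside it.

Things in the scene. Friction and masses are not known exactly. Their poses are not given: they have to be found in the camera images.
- electrode_case: Plain grey case fixed on the white shelf (top z = 0.205). Base 96 x 152 x 26 mm (x, y, z), closed lid 19 mm more. Origin: centre of the underside; x from the tab side to the hinge side, y along the hinge, z up. Dark foam insert, flush with the rim, with two pockets 126 (y) x 27 (x) x 14 mm deep, centres 46 mm apart; seated rods stand 6 mm above the foam.
- lid (a joint): Hinge of the case's lid: 0 = closed, 2.2 rad (126 degrees) = open on its stop. Light and slightly damped: it falls shut when let go before upright (1.57 rad) and leans by itself on the stop when let go well past it.
- lid_hinge (a point): Point on the hinge line, at the middle of the case's back edge, 27 mm above its underside. Axes as the case's.
- lift_tab (a point): Middle of the black lift tab on the middle of the lid's front edge, 114 mm from the hinge line; moves and turns with the lid. Tab 30 mm wide (y), 12 mm thick, sticks out 41 mm with a rounded end; this point is 18 mm out and, lid closed, 36 mm above the case's underside. Pinch it across its 30 mm, along the hinge: it turns between the pads as the lid swings.
- pocket_front (a point): Centre of the floor of the pocket on the tab side, 14 mm below the foam's top, 12 mm above the case's underside. Axes as the case's: the pocket's length along y.
- pocket_back (a point): Centre of the floor of the pocket on the hinge side; the same.
- rod_a: Chromed metal rod electrode, lying on the shelf: 117 mm long (along its y), 20 mm across, about 0.11 kg. Origin: centre of its underside, z up. Starts on the robot's left.
- rod_b: The same kind of rod electrode; starts on the robot's right. Either rod may go in either pocket.
- rod_a_mid (a point): Centre of rod_a, 10 mm above its underside.
- rod_b_mid (a point): Centre of rod_b, 10 mm above its underside.
- cream_pot: Bystander: small round cream pot, 53 mm across, 50 mm high, left of the case. Origin: centre of the underside.
- balm_tin: Bystander: flat round tin, 65 mm across, 29 mm high, right of the case. Origin: centre of the underside.

How it is judged (in metres and radians):
On the way:
1. the lid is open on its stop (value of joint lid above 2.12 rad and velocity of joint lid below 0.3 rad/s), for 0.2 s.
At the end, for the whole second after the job is handed in: The lid stands open on its stop (over 2.12 rad of 2.2); one rod electrode lies at rest in each pocket, its centre within 6 mm across and 10 mm along the pocket's middle and within 3.5 mm of its seated height, parallel to the pocket within 0.12 rad. Either rod may be in either pocket (value of joint lid above 2.12 rad and ((x of rod_a_mid in the frame of pocket_front between -0.006 and 0.006 m and y of rod_a_mid in the frame of pocket_front between -0.01 and 0.01 m and z of rod_a_mid in the frame of pocket_front below 0.0135 m and angle between the y axis of each of rod_a, rod_b and the y axis of electrode_case, either way round below 0.12 rad and x of rod_b_mid in the frame of pocket_back between -0.006 and 0.006 m and y of rod_b_mid in the frame of pocket_back between -0.01 and 0.01 m and z of rod_b_mid in the frame of pocket_back below 0.0135 m) or (x of rod_a_mid in the frame of pocket_back between -0.006 and 0.006 m and y of rod_a_mid in the frame of pocket_back between -0.01 and 0.01 m and z of rod_a_mid in the frame of pocket_back below 0.0135 m and angle between the y axis of each of rod_a, rod_b and the y axis of electrode_case, either way round below 0.12 rad and x of rod_b_mid in the frame of pocket_front between -0.006 and 0.006 m and y of rod_b_mid in the frame of pocket_front between -0.01 and 0.01 m and z of rod_b_mid in the frame of pocket_front below 0.0135 m)) and linear speed of each of rod_a, rod_b below 0.02 m/s); the robot touches nothing.
It fails at once if the lid is flung or dropped (its hinge turns faster than 2.5 rad/s) (velocity of joint lid above 2.5 rad/s or velocity of joint lid below -2.5 rad/s).
It fails at once if a rod falls freely from a height (faster than 0.9 m/s, about 4 cm of fall, while no finger holds it) ((linear speed of rod_a above 0.9 m/s and contact force between rod_a and the fingers below 0.1 N) or (linear speed of rod_b above 0.9 m/s and contact force between rod_b and the fingers below 0.1 N)).
It fails at once if the pot or the tin is moved by more than 3 cm (distance of any of cream_pot, balm_tin from where it was at the start of the episode above 0.03 m).
It also fails if it takes over 72 s, if anything falls off the work surface, if the arm or the gripper's body presses on something with over 40 N, if the wrist force passes 120 N, or if a joint passes its speed limit or range.

## Robot

A 6-joint arm with a two-finger parallel gripper is mounted at the origin on a cart in front of the work surface, level with it; the furniture and walls round the work are solid. World frame = base frame: x ahead of the robot, y to its left, z up, the work surface at z = 0. Lengths are in m, angles in degrees, forces in N, time in s.
With the tool pointing down it reaches from about 0.375 to 0.9 m from the base axis. Payload 3.1 kg.
Tool frame: the origin (TCP) lies on the centre line of the jaws, within the pads' length; the fingertips stand 22 mm ahead of it and the grasp point (between the pads) lies 3 mm ahead of it; y points along the fingers, z is the direction in which the jaws open and shut, and the axes are right-handed (so a half turn about y gives the same grasp; the last joint's range is limited). The gripper opens to 87 mm and grips with 3 to 60 N. Pads are 19 mm wide; open, the fingers measure 117 mm over their backs; the gripper's body (75 mm by 190 mm) begins 51 mm behind the grasp point.
Start: joints at [66.377, 30.224, 82.088, -0, 67.689, -10.227], TCP at [0.145, 0.608, 0.219] pointing down, gripper open.
Joint ranges: [-176.69, 176.69], [-43.24, 126.21], [12.49, 139.97], [-82, 262], [0, 151.66], [-163.58, 163.58]. Speed limits (degrees/s): [159.86, 159.86, 180, 180, 180, 180].

## Interface

Orientations are given as a 3x3 rotation matrix whose columns are the frame's x, y, z axes.
In Python, from rig import bot gives the robot as it stands.
- The arm moves only by the tool jog_arm, never from a script. Its argument "motion" is one flat list of numbers, 6 for each row, row after row: the shift along the tool's x, y, z in mm, then the turn, a rotation vector about the tool's x, y, z in degrees. A call has 1 to 20 rows; each row is the pose to reach, as a shift and turn from the pose commanded when the call began, along the tool's axes at that moment; what a row does not reach only later rows make up. A row lasts 1/8 s, in which the tool goes at most 62.5 mm and 10.7 degrees, less where a joint would pass 70% of its speed; a pose out of reach is approached as far as the arm can. A call with a gripper value outside its range is refused whole. "gripper" is the opening, from 0 (shut) to 1 (fully open), set as the call begins (left out, the last holds). The fingers move at their own pace and stop on an object; the grip force is fixed at half the most. Time passes only in rows, so rows that repeat a pose let the fingers close. It gives the time, the measured TCP pose, the force and the opening at its end, in the units of the state.
- bot.read_state(): the state, without advancing time (a new reading comes with each control period).
- bot.capture(name): name is "side" or "top" or "wrist"; returns (picture, depth): 400x640x3 uint8, red, green, blue; 400x640 float32, m along the optical axis (not along the pixel's ray), 0 where there is no reading.
- bot.get_calibration(name): a dict with "mtx" (3x3 intrinsics, pixels), "pose" (4x4, takes a point from camera to world coordinates); the wrist camera has in their place "hand_eye" (4x4, takes a point from camera to tool coordinates, whose origin is the TCP and whose axes are the tool frame's). Camera axes: x right, y up, looking along -z (the intrinsics and any distortion apply to the point x, -y, -z); pixel columns grow to the right and rows downward; lengths in m; the calibration is good to about 2 mm. A picture is of the moment at which its call begins: read the wrist's pose just before it. get_calibration takes no time and is no camera call.
- bot.hand_in(): hands the job in, once; it reports no verdict.
The state is a dict: "time_s": time; "joint_positions": joint angles; "qvel": joint speeds; "tau": joint torques, N m; "position": TCP position; "tcp_rot": TCP orientation; "force": force on the tool from outside, world axes, zero at the start; "moment": the same for the moment, N m; "opening": opening from 0.0 (shut) to 1.0 (fully open).
Only numpy, scipy, OpenCV 4.12 (cv2) and the standard library are available. Lean on these libraries where they do the work, as an engineer would, in place of code of your own. Each camera call takes 0.05 s, during which the arm holds its last target.

## Working session

There is one attempt and no reset: what is moved stays moved. The work goes in short steps, Python scripts to look and compute and a tool call to move; the robot and the scene stay as the last step left them, time stands still between calls to the robot, and variables do not carry over. Pictures are saved under pics/ and viewed, and the job is handed in when it is done.

Besides the shell and the picture viewer there is one more tool, called after "Request:" by a JSON object that holds its "op" and its "data", one argument or row to a line. jog_arm: Moves the arm, as the interface text tells. Its arguments: {"type":"object","properties":{"motion":{"type":"array","items":{"type":"number"}},"gripper":{"type":"number"}},"required":["motion"]}

```bash
ls; mkdir -p pics; cat > h.py <<'E'
import numpy as np,cv2
from rig import bot
def snap(name,fn):
    st=bot.read_state()
    p,d=bot.capture(name)
    cv2.imwrite('pics/%s.png'%fn,p[:,:,::-1]); np.save('pics/%s_d.npy'%fn,d)
    c=bot.get_calibration(name)
    if 'pose' in c: T=np.array(c['pose'])
    else:
        W=np.eye(4);W[:3,:3]=np.array(st['tcp_rot']).reshape(3,3);W[:3,3]=st['position'];T=W@np.array(c['hand_eye'])
    np.savez('pics/%s_c.npz'%fn,T=T,K=np.array(c['mtx']))
    return p,d,c
def px(fn,u,v,z=None):
    """world point of pixel; by depth or by plane z"""
    c=np.load('pics/%s_c.npz'%fn);T,K=c['T'],c['K'];d=np.load('pics/%s_d.npy'%fn)
    r=np.linalg.inv(K)@[u,v,1]; r=np.array([r[0],-r[1],-1])
    if z is None:
        s=np.median(d[int(v)-1:int(v)+2,int(u)-1:int(u)+2])
    else:
        w=T[:3,:3]@r; s=(z-T[2,3])/w[2]
    return T[:3,:3]@(r*s)+T[:3,3]
def cloud(fn):
    c=np.load('pics/%s_c.npz'%fn);T,K=c['T'],c['K'];d=np.load('pics/%s_d.npy'%fn)
    v,u=np.mgrid[:400,:640]
    r=np.stack([(u-K[0,2])/K[0,0],-(v-K[1,2])/K[1,1],-np.ones(u.shape)],-1)*d[...,None]
    return r@T[:3,:3].T+T[:3,3]
E
python3 - <<'E'
from h import *
print(bot.read_state())
for n in('side','top','wrist'):
    c=snap(n,n+'0')[2]; print(n,{k:(np.round(v,3).tolist()) for k,v in c.items()})
E
```

```text
pics
{'time_s': 0.0, 'joint_positions': array([ 6.63779399e+01,  3.02805610e+01,  8.21576879e+01, -1.89489965e-03,
        6.76887514e+01, -1.02273943e+01]), 'qvel': array([ 0.05514045,  0.07182716, -0.02600408,  0.02962445,  0.03284951,
        0.02742263]), 'tau': array([ 9.29249436e-04, -4.40049040e+01, -1.76594031e+01,  6.31389976e-02,
        5.81786467e-02, -1.94205504e-04]), 'position': array([0.14446081, 0.60730142, 0.21844732]), 'tcp_rot': array([[ 9.72800209e-01, -8.60151571e-04,  2.31644151e-01],
       [-2.31645462e-01, -2.04310149e-03,  9.72798132e-01],
       [-3.63481333e-04, -9.99997543e-01, -2.18677976e-03]]), 'force': array([-0.20859807,  0.20031582, -0.12053634]), 'moment': array([ 0.01097814, -0.02992372, -0.02257417]), 'opening': 0.998499086267024}
side {'mtx': [[444.897, 0.0, 319.666], [0.0, 444.897, 201.446], [0.0, 0.0, 1.0]], 'pose': [[-0.996, 0.03, -0.079, 0.47], [-0.082, -0.578, 0.812, 0.745], [-0.022, 0.816, 0.578, 0.786], [0.0, 0.0, 0.0, 1.0]]}
top {'mtx': [[371.877, 0.0, 320.999], [0.0, 371.877, 201.227], [0.0, 0.0, 1.0]], 'pose': [[-0.02, 0.995, -0.1, 0.485], [-1.0, -0.021, -0.004, -0.014], [-0.006, 0.1, 0.995, 1.095], [0.0, 0.0, 0.0, 1.0]]}
wrist {'mtx': [[331.899, 0.0, 319.953], [0.0, 331.899, 197.648], [0.0, 0.0, 1.0]], 'hand_eye': [[0.0, -0.959, -0.283, -0.077], [0.0, 0.283, -0.959, -0.165], [1.0, 0.0, 0.0, 0.001], [0.0, 0.0, 0.0, 1.0]]}
```

View pics/top0.png

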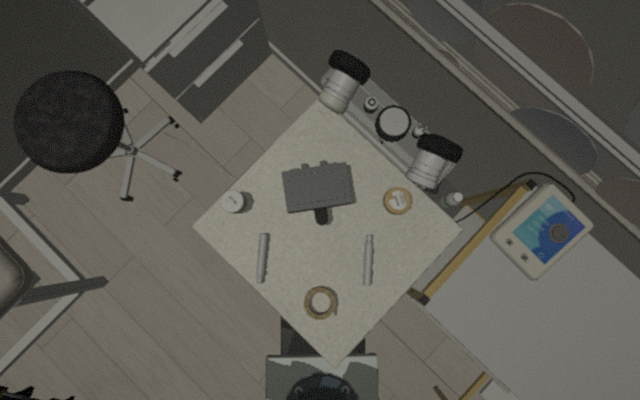

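View pics/side0.png

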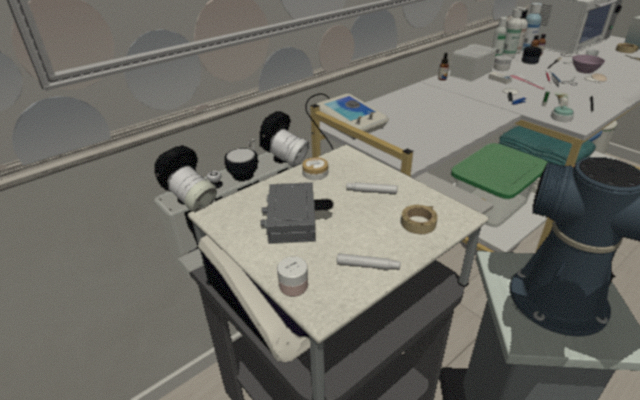

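The top view shows the case at about (318,187) with its tab at (321,215), the rods at (263,258) and (368,260), the pot at (234,201), the tin at (398,200), and a tape ring at (320,302). Next I'll measure.

```bash
python3 - <<'E'
from h import *
p=cv2.imread('pics/top0.png'); 
cv2.imwrite('pics/top0c.png',cv2.resize(p[150:320,190:440],None,fx=3.2,fy=3.2,interpolation=cv2.INTER_CUBIC))
p=cv2.imread('pics/side0.png'); 
cv2.imwrite('pics/side0c.png',cv2.resize(p[140:320,190:440],None,fx=3.2,fy=3.2,interpolation=cv2.INTER_CUBIC))
for fn,P in(('top0',dict(tab=(321,217),lid=(318,187),ra=(263,258),rb=(368,260),pot=(234,201),tin=(398,200),shelf=(320,260))),):
    for k,(u,v) in P.items(): print(k,px(fn,u,v).round(3))
for n in('top0','side0'):
    C=cloud(n)
    m=(C[...,2]>.211)&(C[...,2]<.3)&(C[...,0]>.2)&(C[...,0]<.8)&(abs(C[...,1])<.35)
    k,l,s,ce=cv2.connectedComponentsWithStats(m.astype(np.uint8))
    for i in range(1,k):
        if s[i,4]>30:
            X=C[l==i]; r=cv2.minAreaRect((X[:,:2]*1000).astype(np.float32)); print(n,s[i].tolist(),X[:,2].max().round(3),np.median(X[:,2]).round(3),np.round(r[0],1),np.round(r[1],1),round(r[2],1))
E
```

```text
tab [ 0.534 -0.009  0.247]
lid [ 0.603 -0.004  0.25 ]
ra [0.443 0.128 0.222]
rb [ 0.433 -0.116  0.224]
pot [0.574 0.188 0.254]
tin [ 0.571 -0.189  0.235]
shelf [ 0.435 -0.004  0.204]
top0 [323, 102, 25, 13, 189] 0.265 0.255 [790.6 -48. ] [18.7 57.6] 0.1
top0 [374, 105, 37, 38, 1055] 0.262 0.256 [ 750.8 -179.6] [80.1 80.8] 64.2
top0 [365, 106, 12, 5, 43] 0.232 0.228 [ 795.5 -133.3] [26.6  8.1] 88.5
top0 [404, 124, 53, 66, 1284] 0.3 0.266 [ 668.4 -264.3] [ 92.2 148.2] 76.2
top0 [281, 161, 71, 65, 3074] 0.256 0.25 [ 5.916e+02 -5.000e-01] [153.1 152.2] 7.5
top0 [382, 187, 30, 28, 634] 0.239 0.234 [ 570.7 -186.6] [62.  63.3] 43.2
top0 [220, 190, 27, 24, 494] 0.259 0.254 [574.4 194.8] [51.9 51. ] 87.8
top0 [256, 233, 12, 51, 419] 0.228 0.222 [443.1 133.4] [ 19.7 116. ] 84.4
top0 [362, 235, 11, 51, 414] 0.228 0.222 [ 433.7 -115.4] [ 20. 116.] 85.2
top0 [414, 241, 58, 66, 897] 0.253 0.24 [ 402.5 -290.5] [ 21.2 182.7] 45.0
top0 [303, 287, 32, 33, 498] 0.232 0.228 [338.3   0.7] [70.9 71.5] 88.8
side0 [259, 119, 50, 47, 1329] 0.3 0.264 [ 652.3 -251.6] [102.  106.3] 51.6
side0 [355, 132, 59, 35, 684] 0.253 0.237 [ 403.4 -290.5] [ 25. 185.] 45.2
side0 [224, 139, 34, 40, 883] 0.265 0.255 [ 740.2 -189.3] [109.4  81.5] 49.4
side0 [302, 157, 27, 22, 492] 0.238 0.234 [ 570. -187.] [66.  63.2] 86.1
side0 [216, 172, 6, 11, 37] 0.233 0.227 [ 795.8 -132.7] [26.   7.4] 88.4
side0 [200, 180, 17, 23, 218] 0.266 0.25 [790.9 -41.1] [50.8 19.5] 86.2
side0 [260, 182, 74, 60, 3027] 0.256 0.251 [591.7  -0. ] [154.  155.3] 7.9
side0 [346, 183, 51, 11, 406] 0.229 0.222 [ 434.8 -113.3] [ 20.7 115.6] 86.1
side0 [401, 205, 37, 29, 749] 0.233 0.227 [338.1   0.9] [72.7 73.5] 3.4
side0 [336, 253, 65, 16, 649] 0.229 0.223 [443.2 134.3] [ 20.  116.9] 84.3
side0 [277, 257, 31, 39, 1041] 0.259 0.253 [574.5 195.9] [50.9 51.7] 43.7
```

View pics/top0c.png

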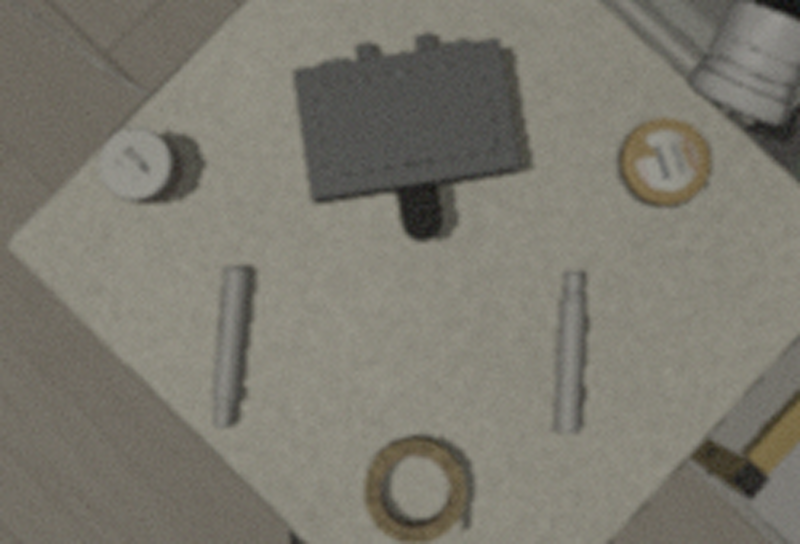

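View pics/side0c.png

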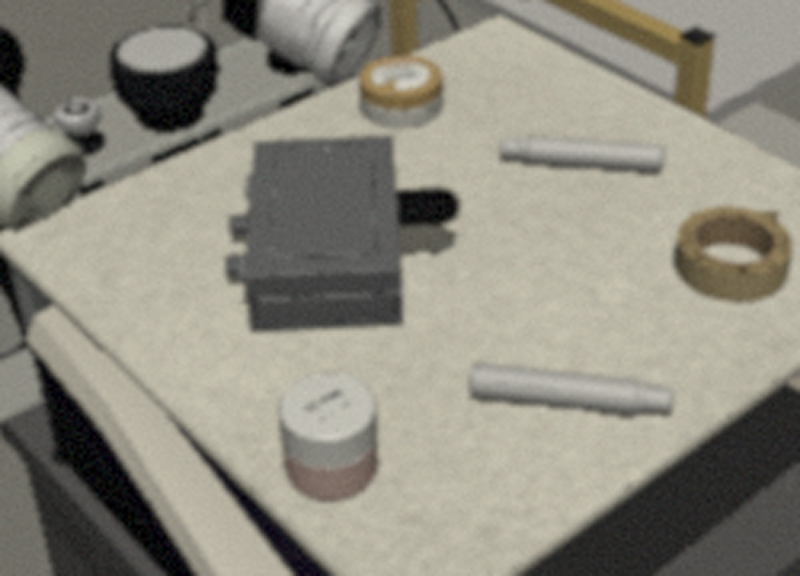

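View pics/wrist0.png

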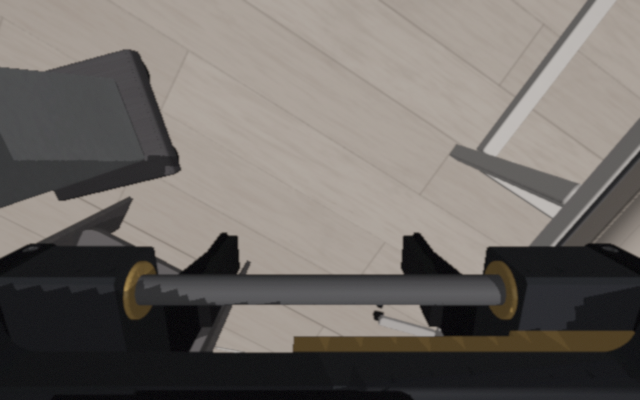

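The rods lie nearly along world x and the case is yawed about +8°. Next I'll fit the case and tab more precisely.

```bash
cat >> h.py <<'E'
def casefit(fn,lo=.243,hi=.257,k=9):
    C=cloud(fn)
    m=((C[...,2]>lo)&(C[...,2]<hi)&(C[...,0]>.5)&(C[...,0]<.7)&(abs(C[...,1])<.13)).astype(np.uint8)
    m2=cv2.morphologyEx(m,cv2.MORPH_OPEN,np.ones((k,k),np.uint8))
    return m2,C
E
python3 - <<'E'
from h import *
from scipy.optimize import minimize
for n,kk in(('top0',17),('side0',17)):
    m,C=casefit(n,k=kk); X=C[m>0]
    r=cv2.minAreaRect((X[:,:2]*1000).astype(np.float32)); print(n,np.round(r[0],1),np.round(r[1],1),round(r[2],1),np.median(X[:,2]))
    # rods and tab
    for nm,b,zl in(('a',(.36,.52,.09,.18),.212),('b',(.36,.52,-.16,-.07),.212),('tab',(.5,.555,-.05,.03),.225)):
        q=(C[...,0]>b[0])&(C[...,0]<b[1])&(C[...,1]>b[2])&(C[...,1]<b[3])&(C[...,2]>zl)
        if nm=='tab':
            y=np.deg2rad(8); s=(C[...,0]-.598)*np.cos(y)+(C[...,1])*np.sin(y); q&=s<-.054
        Y=C[q]; r=cv2.minAreaRect((Y[:,:2]*1000).astype(np.float32)); print(' ',nm,np.round(r[0],1),np.round(r[1],1),round(r[2],1),Y[:,:3].mean(0).round(4),q.sum())
E
```

```text
top0 [ 6.08e+02 -3.00e-01] [145.   93.2] 88.8 0.25048338947304555
  a [443.1 133.4] [ 19.7 116. ] 84.4 [0.4442 0.1325 0.2218] 419
  b [ 433.7 -115.4] [ 20. 116.] 85.2 [ 0.4318 -0.1146  0.222 ] 414
  tab [530.   -9.1] [28.7 29.5] 11.5 [ 0.5313 -0.0087  0.2463] 148
side0 [604.   1.] [ 95.8 153.2] 6.9 0.25218310998478977
  a [443.2 134.3] [ 20.  116.9] 84.3 [0.4445 0.1374 0.2218] 642
  b [ 435.  -113.3] [ 20.7 115.2] 86.1 [ 0.4326 -0.1108  0.2212] 390
  tab [529.6  -7. ] [29.1 27.3] 7.9 [ 0.5307 -0.0042  0.2463] 147
```

```bash
cat >> h.py <<'E'
from scipy.spatial.transform import Rotation as Ro
def Rt(zang,tilt=0):
    a=np.deg2rad(zang); z=np.array([np.cos(a),np.sin(a),0]); y=np.array([0,0,-1.]); x=np.cross(y,z)
    return np.stack([x,y,z],1)@Ro.from_rotvec([np.deg2rad(tilt),0,0]).as_matrix()
def plan(pos,R=None):
    st=bot.read_state(); R0=np.array(st['tcp_rot']).reshape(3,3); p0=np.array(st['position'])
    if R is None: R=R0
    s=R0.T@(np.array(pos)-p0)*1000; w=Ro.from_matrix(R0.T@R).as_rotvec(degrees=True)
    print('t',round(st['time_s'],2),'p0',p0.round(4),'F',st['force'].round(1),'op',round(st['opening'],3),'-> shift',s.round(1),'rot',w.round(1))
E
python3 - <<'E'
from h import *
plan([.5305,-.0085,.36],Rt(97))
C=cloud('side0'); q=(C[...,0]>.6)&(C[...,0]<1.0)&(abs(C[...,1])<.15)&(C[...,2]>.27)
print(q.sum(), C[q][:,0].min() if q.any() else 0)
C=cloud('top0'); q=(C[...,0]>.6)&(C[...,0]<1.0)&(abs(C[...,1])<.15)&(C[...,2]>.27)
print(q.sum(), C[q][:,0].min() if q.any() else 0)
E
```

```text
t 0.15 p0 [0.1445 0.6075 0.2187] F [-0.3 -0.5  0.7] op 0.998 -> shift [ 518.1 -140.6 -510.1] rot [  0.1 -20.4  -0. ]
1516 0.8134808315751655
1126 0.8124730839732206
```

Request:
{"op": "jog_arm", "data": {
  "motion": [0,-60,0,0,0,0,0,-120,0,0,0,0,0,-140,0,0,0,0,518,-140,-510,0,-20,0,518,-140,-510,0,-20,0,518,-140,-510,0,-20,0,518,-140,-510,0,-20,0,518,-140,-510,0,-20,0,518,-140,-510,0,-20,0,518,-140,-510,0,-20,0,518,-140,-510,0,-20,0,518,-140,-510,0,-20,0,518,-140,-510,0,-20,0,518,-140,-510,0,-20,0,518,-140,-510,0,-20,0,518,-140,-510,0,-20,0,518,-140,-510,0,-20,0,518,-140,-510,0,-20,0,518,-140,-510,0,-20,0,518,-140,-510,0,-20,0],
  "gripper": 0.75
}}

```text
time_s: 2.65
position: [0.5302, -0.0074, 0.3597]
tcp_rot: [[0.993, 0.0, -0.116], [0.116, -0.0, 0.993], [0.0, -1.0, -0.0]]
force: [0.0, 0.5, 0.1]
opening: 0.75
```

```bash
python3 - <<'E'
from h import *
plan([.5305,-.0085,.25],Rt(97))
snap('wrist','wrist1');snap('side','side1')
E
```

```text
t 2.65 p0 [ 0.5302 -0.0074  0.3597] F [0.  0.5 0.1] op 0.75 -> shift [ 1.000e-01  1.097e+02 -1.100e+00] rot [ 0.  -0.3  0. ]
```

View pics/wrist1.png

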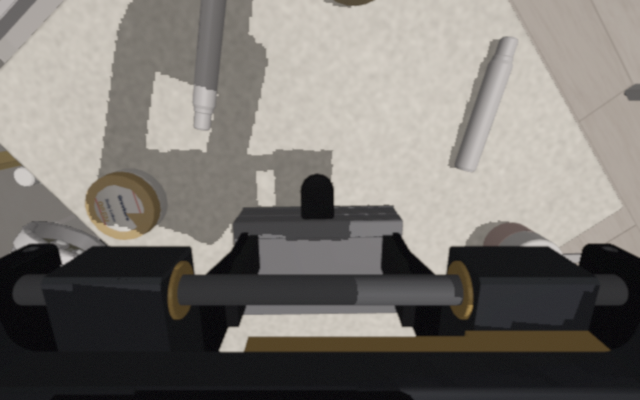

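View pics/side1.png

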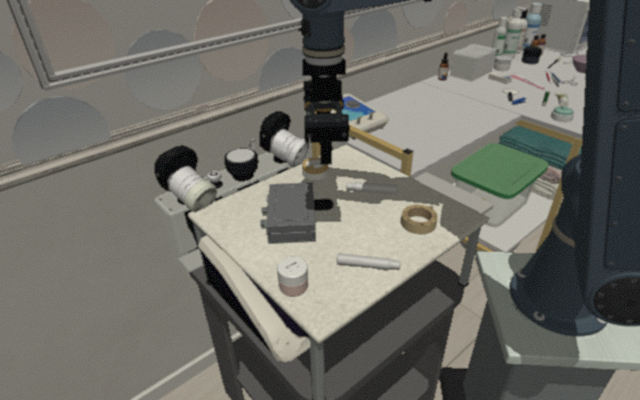

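```bash
python3 - <<'E'
from h import *
for u,v,z in((317,175,.247),(318,192,.247),(302,192,.247),(333,192,.247),(240,209,.25),(395,208,.25)): print(u,v,px('wrist1',u,v,z).round(4),px('wrist1',u,v).round(4))
E
```

```text
317 175 [ 0.5155 -0.0109  0.247 ] [ 0.516  -0.0109  0.2448]
318 192 [ 0.5304 -0.0083  0.247 ] [ 0.5302 -0.0083  0.2475]
302 192 [ 0.532  -0.0221  0.247 ] [ 0.5321 -0.0222  0.2467]
333 192 [0.5289 0.0046 0.247 ] [0.5294 0.0047 0.2452]
240 209 [ 0.5528 -0.0743  0.25  ] [ 0.569  -0.0839  0.2049]
395 208 [0.5361 0.0599 0.25  ] [0.5496 0.0723 0.2051]
```

Request:
{"op": "jog_arm", "data": {
  "motion": [0,40,-1,0,0,0,0,80,-1,0,0,0,0,100,-1,0,0,0,0,110,-1,0,0,0,0,110,-1,0,0,0]
}}

```text
time_s: 3.38
position: [0.5306, -0.0091, 0.2493]
tcp_rot: [[0.993, -0.001, -0.115], [0.115, 0.0, 0.993], [-0.001, -1.0, 0.0]]
force: [0.7, 0.1, -0.1]
opening: 0.752
```

Request:
{"op": "jog_arm", "data": {
  "motion": [0,0,0,0,0,0,0,0,0,0,0,0,0,0,0,0,0,0,0,0,0,0,0,0,0,0,0,0,0,0,0,0,0,0,0,0,0,0,0,0,0,0,0,0,0,0,0,0],
  "gripper": 0.0
}}

```text
time_s: 4.38
position: [0.5306, -0.0092, 0.2494]
tcp_rot: [[0.993, -0.0, -0.115], [0.115, -0.0, 0.993], [-0.0, -1.0, 0.0]]
force: [-0.8, 0.7, 0.0]
opening: 0.009
```

```bash
python3 - <<'E'
from h import *
st=bot.read_state(); p0=np.array(st['position'])
plan(p0); print(st['moment'])
# arc shifts in tool frame (x=case x, y=down) 
r=122.3; a0=175.8
for th in np.arange(0,131,6): 
    a=np.deg2rad(a0-th); print(th, round(r*(np.cos(a)-np.cos(np.deg2rad(a0))),1), round(-r*(np.sin(a)-np.sin(np.deg2rad(a0))),1))
E
```

```text
t 4.38 p0 [ 0.5306 -0.0092  0.2494] F [-0.8  0.7  0. ] op 0.009 -> shift [0. 0. 0.] rot [0. 0. 0.]
[0.04968393 0.0336429  0.04250602]
0 0.0 -0.0
6 1.6 -12.7
12 4.5 -25.2
18 8.7 -37.3
24 14.2 -48.8
30 20.8 -59.8
36 28.6 -70.0
42 37.3 -79.3
48 47.0 -87.7
54 57.5 -95.0
60 68.7 -101.2
66 80.5 -106.1
72 92.8 -109.8
78 105.4 -112.2
84 118.1 -113.3
90 130.9 -113.0
96 143.6 -111.4
102 156.1 -108.5
108 168.2 -104.3
114 179.8 -98.8
120 190.7 -92.2
126 200.9 -84.5
```

```bash
python3 - <<'E'
from h import *
snap('wrist','wrist2');snap('side','side2')
p=cv2.imread('pics/side2.png'); 
cv2.imwrite('pics/side2c.png',cv2.resize(p[110:290,220:420],None,fx=4,fy=3.3,interpolation=cv2.INTER_CUBIC))
E
```

```text
(no output)
```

View pics/wrist2.png

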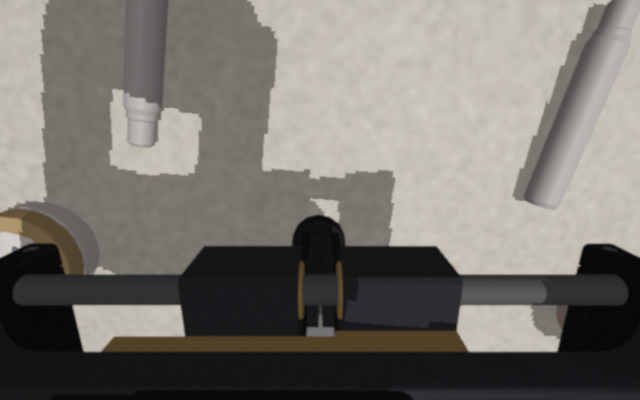

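View pics/side2c.png

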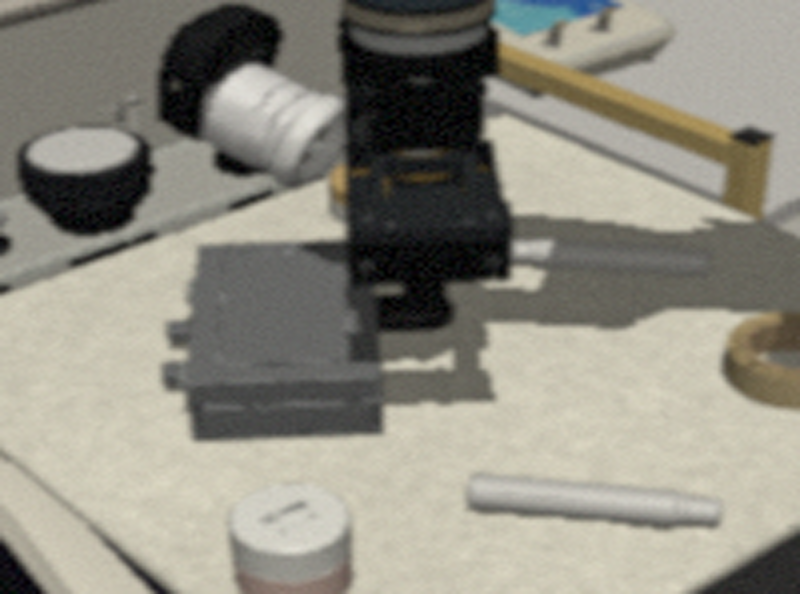

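```bash
python3 - <<'E'
from h import *
for fn,P in(('wrist2',((320,222),(320,235),(300,235),(340,235),(320,290),(320,315),(250,260),(250,300),(295,240),(322,330))),('side2',((328,204),(322,206),(330,195),(325,190),(290,185)))):
  for u,v in P: print(fn,u,v,px(fn,u,v).round(4))
p=cv2.imread('pics/wrist2.png'); 
p=np.clip(p[190:350,240:400].astype(float)*2.5,0,255).astype(np.uint8)
cv2.imwrite('pics/wrist2c.png',cv2.resize(p,None,fx=3.7,fy=3.7,interpolation=cv2.INTER_CUBIC))
E
```

```text
wrist2 320 222 [ 0.5171 -0.0099  0.2464]
wrist2 320 235 [ 0.5244 -0.0091  0.247 ]
wrist2 300 235 [ 0.5256 -0.0199  0.2473]
wrist2 340 235 [0.5233 0.0018 0.2468]
wrist2 320 290 [ 0.501  -0.0118  0.3393]
wrist2 320 315 [ 0.5719 -0.0036  0.2511]
wrist2 250 260 [ 0.4959 -0.0306  0.3369]
wrist2 250 300 [ 0.5011 -0.0284  0.3465]
wrist2 295 240 [ 0.529  -0.0223  0.2468]
wrist2 322 330 [ 0.5815 -0.0013  0.2515]
side2 328 204 [ 0.5255 -0.002   0.2483]
side2 322 206 [0.5375 0.0042 0.2473]
side2 330 195 [0.5158 0.0759 0.3247]
side2 325 190 [0.5247 0.077  0.3362]
side2 290 185 [ 0.6133 -0.0648  0.2514]
```

View pics/wrist2c.png

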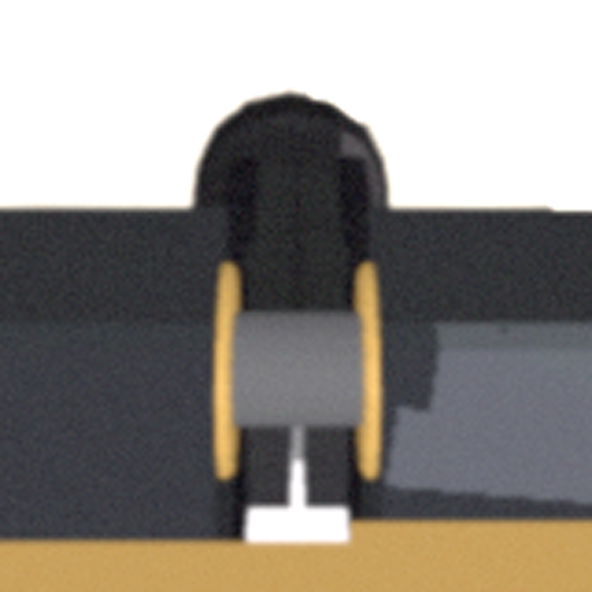

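```bash
python3 - <<'E'
from h import *
for fn,P in(('wrist1',((238,240),(232,250),(225,265),(235,300),(222,310),(402,240),(410,265))),('wrist2',((321,250),(321,257),(321,265),(310,245),(330,250),(305,235),(335,240),(312,322),(333,322)))):
  for u,v in P: print(fn,u,v,px(fn,u,v).round(4))
C=cloud('wrist1'); print()
E
```

```text
wrist1 238 240 [ 0.5248 -0.0482  0.3731]
wrist1 232 250 [ 0.5246 -0.0482  0.3849]
wrist1 225 265 [ 0.5245 -0.0474  0.3994]
wrist1 235 300 [ 0.5052 -0.0315  0.4509]
wrist1 222 310 [ 0.5352 -0.044   0.4149]
wrist1 402 240 [0.5152 0.0325 0.3734]
wrist1 410 265 [0.5155 0.0297 0.3995]
wrist2 321 250 [ 0.5224 -0.0088  0.27  ]
wrist2 321 257 [ 0.5232 -0.0087  0.2757]
wrist2 321 265 [ 0.5272 -0.0083  0.2758]
wrist2 310 245 [ 0.5223 -0.0142  0.2658]
wrist2 330 250 [ 0.5213 -0.0047  0.2713]
wrist2 305 235 [ 0.521  -0.0172  0.2573]
wrist2 335 240 [ 0.5194 -0.0022  0.2632]
wrist2 312 322 [ 0.5392 -0.0106  0.3016]
wrist2 333 322 [ 0.538  -0.0023  0.3019]
```

```bash
python3 - <<'E'
from h import *
for fn,p in(('wrist1',(.5302,-.0074,.3597)),('wrist2',(.5306,-.0092,.2494))):
    C=cloud(fn); T=(C-np.array(p))@Rt(96.7)
    q=(T[...,1]<(30 if 0 else .03))&(abs(T[...,2])<.07)&(T[...,0]>-.05)&(T[...,1]>-.06)
    q&=C[...,2]>(.30 if fn=='wrist1' else .2495)
    v,u=np.where(q)
    for lo in range(-60,30,5):
        s=q&(T[...,1]*1000>=lo)&(T[...,1]*1000<lo+5)
        if s.sum(): print(fn,lo,s.sum(),'x',(T[s][:,0]*1000).min().round(1),(T[s][:,0]*1000).max().round(1),'z',(T[s][:,2]*1000).min().round(1),(T[s][:,2]*1000).max().round(1))
p=cv2.imread('pics/wrist1.png')
p=np.clip(p[200:340,170:470].astype(float)*2.5,0,255).astype(np.uint8)
cv2.imwrite('pics/wrist1c.png',cv2.resize(p,None,fx=2.6,fy=2.6,interpolation=cv2.INTER_CUBIC))
p=cv2.imread('pics/side1.png')
p=np.clip(p[90:230,260:400].astype(float)*2,0,255).astype(np.uint8)
cv2.imwrite('pics/side1c.png',cv2.resize(p,None,fx=4,fy=4,interpolation=cv2.INTER_CUBIC))
E
```

```text
wrist1 -60 305 x -4.7 12.0 z -37.4 38.4
wrist1 -55 722 x -0.6 12.7 z -37.3 38.4
wrist1 -50 187 x -11.0 10.8 z -45.5 46.5
wrist1 -45 418 x -10.9 10.5 z -44.9 46.6
wrist1 -40 324 x -10.9 10.3 z -44.1 45.0
wrist1 -35 334 x -10.9 -1.2 z -43.2 44.2
wrist1 -30 364 x -10.8 1.2 z -41.5 42.8
wrist1 -25 295 x -11.0 4.1 z -41.2 42.1
wrist1 -20 304 x -10.8 7.3 z -40.9 42.0
wrist1 -15 288 x -11.1 10.1 z -40.9 42.0
wrist1 -10 276 x -10.8 11.0 z -40.8 42.3
wrist1 -5 95 x -10.7 10.6 z -40.7 42.0
wrist2 -60 46 x -3.3 6.0 z -4.9 6.1
wrist2 -55 533 x -0.4 12.9 z -4.9 6.1
wrist2 -50 12 x -10.5 -9.9 z -5.6 6.9
wrist2 -45 149 x -10.9 -8.0 z -5.8 7.1
wrist2 -40 145 x -10.9 -7.9 z -6.9 8.2
wrist2 -35 167 x -11.2 -7.9 z -7.6 8.9
wrist2 -30 236 x -10.8 0.7 z -7.9 9.1
wrist2 -25 167 x -11.0 -8.0 z -8.1 9.4
wrist2 -20 160 x -10.9 -8.2 z -8.9 10.1
wrist2 -15 153 x -10.9 -8.3 z -8.7 9.9
wrist2 -10 137 x -10.9 -8.3 z -9.0 10.1
wrist2 -5 373 x -10.8 55.7 z -8.0 9.7
```

View pics/wrist1c.png

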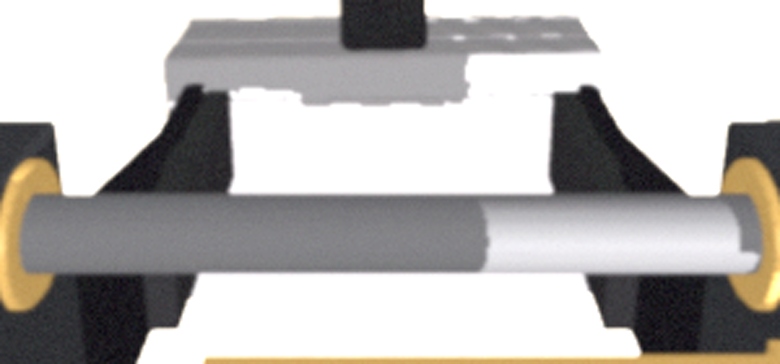

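View pics/side1c.png

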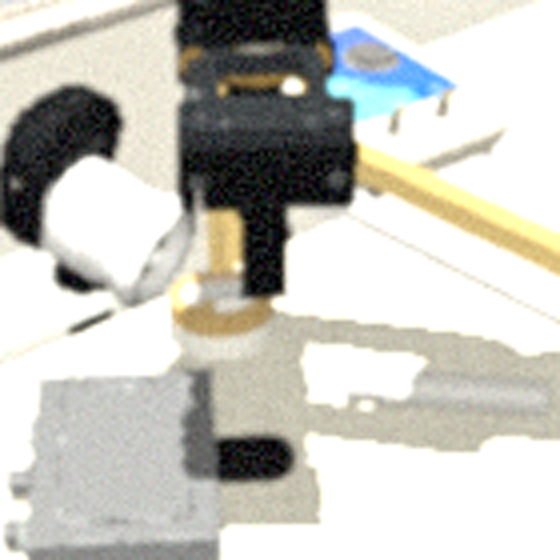

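```bash
python3 - <<'E'
from h import *
C=cloud('side1')
# finger toward +y (left), seen by side cam
q=(abs(C[...,0]-.53)<.03)&(abs(C[...,1]-.03)<.04)&(C[...,2]>.3)&(C[...,2]<.42)
Z=C[q]; print(q.sum())
for lo in range(300,420,5):
    s=(Z[:,2]*1000>=lo)&(Z[:,2]*1000<lo+5)
    if s.sum(): print(lo,s.sum(),Z[s].min(0).round(3),Z[s].max(0).round(3))
E
```

```text
263
360 8 [0.516 0.03  0.363] [0.531 0.033 0.365]
365 26 [0.516 0.031 0.365] [0.537 0.037 0.37 ]
370 30 [0.516 0.031 0.37 ] [0.536 0.036 0.375]
375 26 [0.516 0.031 0.375] [0.536 0.037 0.38 ]
380 25 [0.516 0.031 0.38 ] [0.536 0.038 0.385]
385 28 [0.516 0.031 0.385] [0.536 0.037 0.39 ]
390 24 [0.516 0.033 0.39 ] [0.536 0.037 0.395]
395 25 [0.516 0.034 0.395] [0.536 0.039 0.4  ]
400 29 [0.516 0.035 0.4  ] [0.536 0.04  0.405]
405 27 [0.516 0.037 0.405] [0.535 0.041 0.41 ]
410 15 [0.516 0.038 0.41 ] [0.535 0.042 0.413]
```

Both cameras put the fingertips about 2 mm behind the reported TCP, where the stated geometry has them 22 mm ahead of it. The jaws therefore closed just above the tab. I'll work from the measured tip, so I open and go 24 mm lower.

Request:
{"op": "jog_arm", "data": {
  "motion": [0,0,0,0,0,0,0,0,0,0,0,0,0,0,0,0,0,0,0,0,0,0,0,0,0,0,0,0,0,0,0,10,0,0,0,0,0,20,0,0,0,0,0,24,0,0,0,0,0,24,0,0,0,0],
  "gripper": 0.7
}}

```text
time_s: 5.6
position: [0.5303, -0.0091, 0.2248]
tcp_rot: [[0.993, -0.001, -0.115], [0.115, 0.0, 0.993], [-0.001, -1.0, 0.0]]
force: [-1.2, 0.6, 1.0]
opening: 0.696
```

Request:
{"op": "jog_arm", "data": {
  "motion": [0,0,0,0,0,0,0,0,0,0,0,0,0,0,0,0,0,0,0,0,0,0,0,0,0,0,0,0,0,0,0,0,0,0,0,0],
  "gripper": 0.0
}}

```text
time_s: 6.35
position: [0.5308, -0.0099, 0.2256]
tcp_rot: [[0.993, 0.0, -0.115], [0.115, -0.002, 0.993], [0.0, -1.0, -0.002]]
force: [-0.6, -4.5, 0.2]
opening: 0.338
```

Gripped (0.338 is 29 mm). Now the first part of the swing.

Request:
{"op": "jog_arm", "data": {
  "motion": [1,-6,0,0,0,0,2,-13,0,0,0,0,4,-25,0,0,0,0,9,-37,0,0,0,0,14,-49,0,0,0,0,21,-60,0,0,0,0,29,-70,0,0,0,0,29,-70,0,0,0,0]
}}

```text
time_s: 7.35
position: [0.56, -0.0061, 0.296]
tcp_rot: [[0.993, 0.001, -0.115], [0.115, -0.001, 0.993], [0.001, -1.0, -0.001]]
force: [0.1, -5.5, -1.9]
opening: 0.338
```

```bash
python3 - <<'E'
from h import *
plan([.5,0,.3]);print(bot.read_state()['moment'])
snap('side','side3')
p=cv2.imread('pics/side3.png')
cv2.imwrite('pics/side3c.png',cv2.resize(np.clip(p[90:290,220:420]*1.5,0,255).astype(np.uint8),None,fx=3,fy=3,interpolation=cv2.INTER_CUBIC))
E
```

```text
t 7.35 p0 [ 0.56   -0.0061  0.296 ] F [ 0.1 -5.5 -1.9] op 0.338 -> shift [-58.9  -4.   12.9] rot [0. 0. 0.]
[-0.76373257 -0.01519932  0.04138394]
```

View pics/side3c.png

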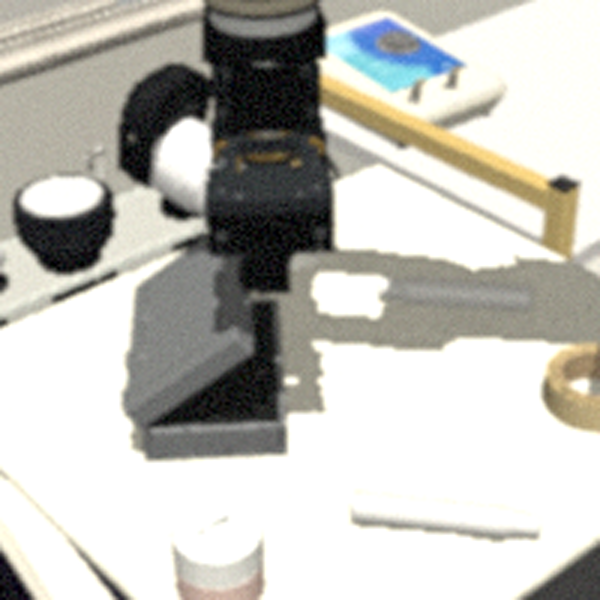

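The lid is open about 36° with low forces. I'll carry the swing on.

Request:
{"op": "jog_arm", "data": {
  "motion": [4,-5,0,0,0,0,9,-9,0,0,0,0,18,-18,0,0,0,0,29,-25,0,0,0,0,40,-31,0,0,0,0,52,-36,0,0,0,0,64,-40,0,0,0,0,77,-42,0,0,0,0,89,-43,0,0,0,0,102,-43,0,0,0,0,115,-41,0,0,0,0,115,-41,0,0,0,0]
}}

```text
time_s: 8.9
position: [0.674, 0.0089, 0.3354]
tcp_rot: [[0.993, -0.002, -0.116], [0.116, 0.003, 0.993], [-0.001, -1.0, 0.003]]
force: [-2.1, 3.3, -10.3]
opening: 0.342
```

```bash
python3 - <<'E'
from h import *
plan([.5,0,.3]);print(bot.read_state()['moment'])
snap('side','side4')
p=cv2.imread('pics/side4.png')
cv2.imwrite('pics/side4c.png',cv2.resize(np.clip(p[90:290,220:420]*1.5,0,255).astype(np.uint8),None,fx=3,fy=3,interpolation=cv2.INTER_CUBIC))
E
```

```text
t 8.9 p0 [0.674  0.0089 0.3354] F [ -2.1   3.3 -10.3] op 0.342 -> shift [-173.8   35.7   11.2] rot [0. 0. 0.]
[0.5104591  0.68194106 0.04829691]
```

View pics/side4c.png

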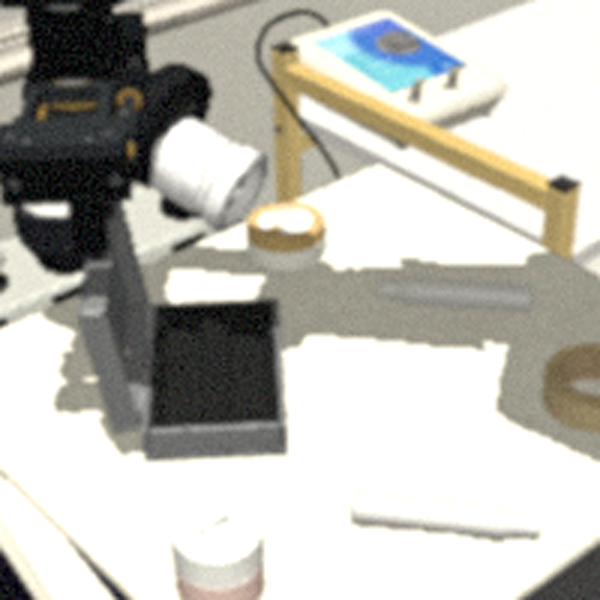

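Request:
{"op": "jog_arm", "data": {
  "motion": [6,3,0,0,0,0,12,5,0,0,0,0,18,7,0,0,0,0,24,9,0,0,0,0,30,12,0,0,0,0,35,15,0,0,0,0,41,18,0,0,0,0,46,21,0,0,0,0,51,25,0,0,0,0,54,27,0,0,0,0,56,29,0,0,0,0,56,29,0,0,0,0]
}}

```text
time_s: 10.45
position: [0.7274, 0.0159, 0.3107]
tcp_rot: [[0.993, -0.002, -0.116], [0.116, 0.003, 0.993], [-0.002, -1.0, 0.003]]
force: [-9.3, 5.5, 0.9]
opening: 0.338
```

```bash
python3 - <<'E'
from h import *
plan([.5,0,.3]);print(bot.read_state()['moment'])
snap('side','side5')
p=cv2.imread('pics/side5.png')
cv2.imwrite('pics/side5c.png',cv2.resize(np.clip(p[90:290,180:380]*1.5,0,255).astype(np.uint8),None,fx=3,fy=3,interpolation=cv2.INTER_CUBIC))
E
```

```text
t 10.45 p0 [0.7274 0.0159 0.3107] F [-9.3  5.5  0.9] op 0.338 -> shift [-227.7   11.1   10.6] rot [0. 0. 0.]
[0.78592586 1.81371662 0.10832399]
```

View pics/side5c.png

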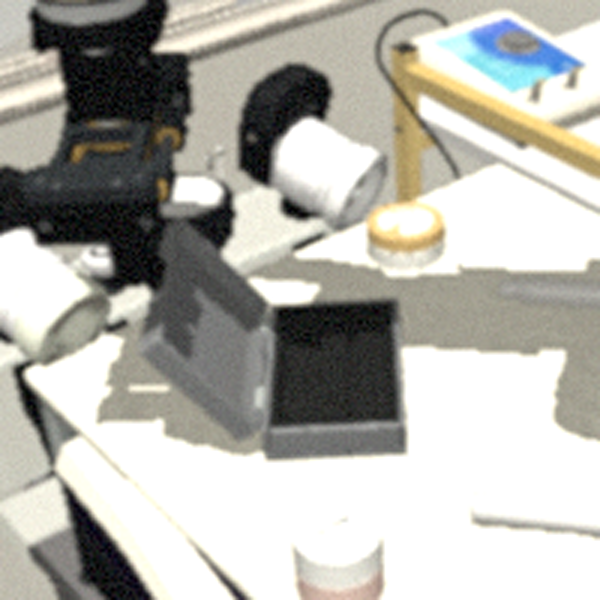

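It looks to be on the stop (about 125°, 9 N of resistance). I'll release slowly and lift.

Request:
{"op": "jog_arm", "data": {
  "motion": [0,0,0,0,0,0,0,0,0,0,0,0,0,0,0,0,0,0,0,0,0,0,0,0,0,-20,0,0,0,0,0,-50,0,0,0,0,0,-90,0,0,0,0,0,-90,0,0,0,0],
  "gripper": 0.6
}}

```text
time_s: 11.5
position: [0.7313, 0.0134, 0.4024]
tcp_rot: [[0.993, 0.01, -0.115], [0.115, -0.002, 0.993], [0.01, -1.0, -0.003]]
force: [0.7, -0.0, 0.2]
opening: 0.599
```

```bash
python3 - <<'E'
from h import *
snap('side','side6')
plan([.43,.134,.30],Rt(84.5))
plan([.434,-.114,.30],Rt(85.))
p=cv2.imread('pics/side6.png')
cv2.imwrite('pics/side6c.png',cv2.resize(np.clip(p[90:290,180:380]*1.5,0,255).astype(np.uint8),None,fx=3,fy=3,interpolation=cv2.INTER_CUBIC))
# inner lid face fit
C=cloud('side6')
E
```

```text
t 11.55 p0 [0.7302 0.0136 0.3996] F [ 0.2 -0.  -0.7] op 0.601 -> shift [-284.9   98.   154.2] rot [ 0.  12.1  0.3]
t 11.55 p0 [0.7302 0.0136 0.3996] F [ 0.2 -0.  -0.7] op 0.601 -> shift [-309.4   98.2  -92.6] rot [ 0.1 11.6  0.3]
```

View pics/side6c.png

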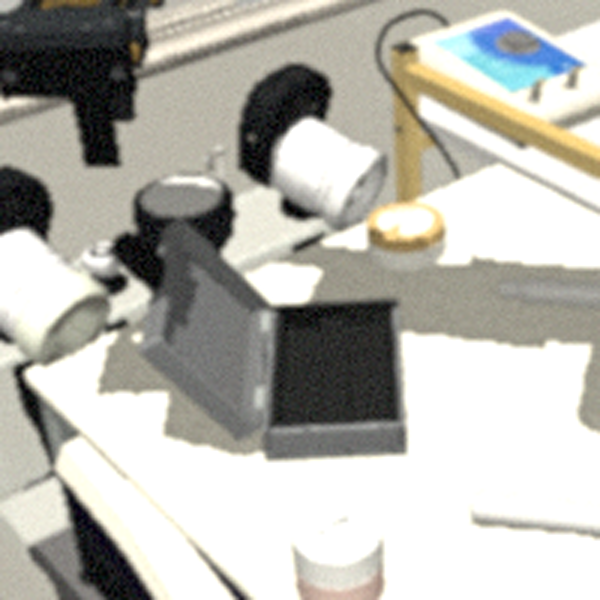

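Lid rests on its stop. I'll look at the insert with the wrist camera.

```bash
python3 - <<'E'
from h import *
snap('wrist','wrist6'); snap('top','top6')
p=cv2.imread('pics/wrist6.png')
cv2.imwrite('pics/wrist6c.png',cv2.resize(np.clip(p[0:260,150:470]*2.,0,255).astype(np.uint8),None,fx=2.3,fy=2.3,interpolation=cv2.INTER_CUBIC))
E
```

```text
(no output)
```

View pics/wrist6c.png

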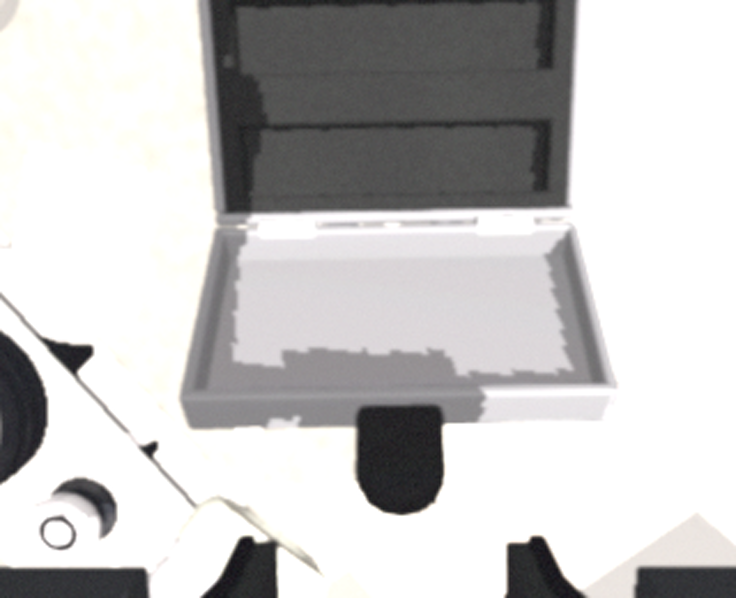

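```bash
python3 - <<'E'
from h import *
f=lambda x,y,z:px('wrist6',150+x/2.3,y/2.3,z)
A={k:f(x,y,.231) for k,(x,y) in dict(fl=(243,125),fr=(550,119),nl=(250,194),nr=(550,191)).items()}
for k,v in A.items(): print(k,v.round(4))
c=sum(A.values())/4; print('back pocket',c.round(4), 'w',np.linalg.norm((A['fl']+A['fr']-A['nl']-A['nr'])/2),'l',np.linalg.norm(A['fl']-A['fr']),np.linalg.norm(A['nl']-A['nr']))
print('front pocket near edge',f(245,72,.231).round(4),f(552,68,.231).round(4))
print('rim corners',f(218,212,.231).round(4),f(572,207,.231).round(4))
yaw=np.deg2rad(6.9); ex=np.array([np.cos(yaw),np.sin(yaw)])
print('pred back',np.array([.604,.0008])+.023*ex,'front',np.array([.604,.0008])-.023*ex)
for n,k in (('side6',9),('top6',9)):
    m,C=casefit(n,.224,.237,k); X=C[m>0]
    r=cv2.minAreaRect((X[:,:2]*1000).astype(np.float32)); print(n,np.round(r[0],1),np.round(r[1],1),round(r[2],1),len(X))
E
```

```text
fl [ 0.6212 -0.0586  0.231 ]
fr [0.6048 0.0642 0.231 ]
nl [ 0.6472 -0.0542  0.231 ]
nr [0.6319 0.069  0.231 ]
back pocket [0.6263 0.0051 0.231 ] w 0.026970551773227606 l 0.12389635710076842 0.1240959990592289
front pocket near edge [ 0.6017 -0.059   0.231 ] [0.5863 0.0617 0.231 ]
rim corners [ 0.6559 -0.067   0.231 ] [0.637  0.0791 0.231 ]
pred back [0.62683342 0.00356315] front [ 0.58116658 -0.00196315]
side6 [603.1   2.3] [ 17.8 149.8] 7.8 387
top6 [0. 0.] [0. 0.] 0.0 0
```

```bash
python3 - <<'E'
from h import *
plan([.4432,.134,.29],Rt(84.4))
E
```

```text
t 11.65 p0 [0.7289 0.0138 0.396 ] F [-0.5 -0.3 -0.3] op 0.597 -> shift [-269.8  106.6  152.2] rot [-0.  12.2 -0.1]
```

Request:
{"op": "jog_arm", "data": {
  "motion": [-60,0,34,0,3,0,-110,0,62,0,6,0,-160,0,90,0,9,0,-210,30,118,0,12,0,-270,80,152,0,12,0,-270,107,152,0,12,0,-270,107,152,0,12,0,-270,107,152,0,12,0,-270,107,152,0,12,0]
}}

```text
time_s: 12.78
position: [0.4462, 0.1334, 0.2919]
tcp_rot: [[0.995, 0.004, 0.095], [-0.095, 0.0, 0.995], [0.004, -1.0, 0.0]]
force: [-0.3, 1.4, 0.8]
opening: 0.602
```

```bash
python3 - <<'E'
from h import *
plan([.4432,.134,.208],Rt(84.4))
snap('wrist','wrist7')
E
```

```text
t 12.78 p0 [0.4462 0.1334 0.2919] F [-0.3  1.4  0.8] op 0.602 -> shift [-3.4 83.9  0.3] rot [-0.   0.2  0.2]
```

View pics/wrist7.png

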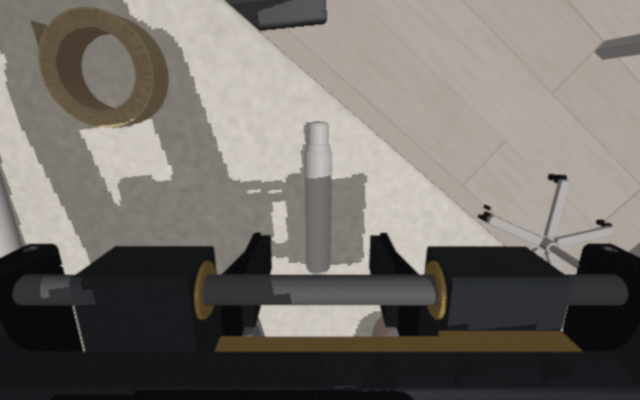

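```bash
python3 - <<'E'
from h import *
a=px('wrist7',317,122,.215);b=px('wrist7',317.5,270,.212);c=px('wrist7',303,190,.215);d=px('wrist7',331,190,.215);print(a,b,(a+b)/2,np.linalg.norm(a-b),c,d,np.degrees(np.arctan2(*(b-a)[[1,0]])))
E
```

```text
[0.38481486 0.13812023 0.215     ] [0.5036628  0.12685141 0.212     ] [0.44423883 0.13248582 0.2135    ] 0.11941867201115769 [0.43378546 0.12268539 0.215     ] [0.43579939 0.14375052 0.215     ] -5.4164299811187755
```

Request:
{"op": "jog_arm", "data": {
  "motion": [-3,40,0,0,0,0,-3,70,0,0,0,0,-3,80,0,0,0,0,-3,84,0,0,0,0,-3,84,0,0,0,0,-3,84,0,0,0,0]
}}

```text
time_s: 13.58
position: [0.4415, 0.1341, 0.2074]
tcp_rot: [[0.996, 0.002, 0.094], [-0.094, 0.0, 0.996], [0.002, -1.0, 0.0]]
force: [-0.0, 0.5, -0.8]
opening: 0.601
```

Request:
{"op": "jog_arm", "data": {
  "motion": [0,0,0,0,0,0,0,0,0,0,0,0,0,0,0,0,0,0,0,0,0,0,0,0,0,0,0,0,0,0,0,0,0,0,0,0],
  "gripper": 0.0
}}

```text
time_s: 14.32
position: [0.4406, 0.134, 0.2065]
tcp_rot: [[0.996, -0.0, 0.094], [-0.094, -0.0, 0.996], [-0.0, -1.0, -0.0]]
force: [-0.6, -0.1, 1.2]
opening: 0.226
```

Gripped (19.7 mm). The tips reach a little lower past the rod than they need to, so I'll re-grip 2 mm higher to be able to set the rod down lower.

Request:
{"op": "jog_arm", "data": {
  "motion": [0,0,0,0,0,0,0,0,0,0,0,0,0,0,0,0,0,0,3,-2,0,0,0,0,3,-2,0,0,0,0,3,-2,0,0,0,0],
  "gripper": 0.35
}}

```text
time_s: 15.08
position: [0.4437, 0.1338, 0.2085]
tcp_rot: [[0.996, 0.0, 0.094], [-0.094, -0.0, 0.996], [0.0, -1.0, 0.0]]
force: [0.1, -0.8, 0.2]
opening: 0.35
```

Request:
{"op": "jog_arm", "data": {
  "motion": [0,0,0,0,0,0,0,0,0,0,0,0,0,0,0,0,0,0,0,0,0,0,0,0,0,0,0,0,0,0],
  "gripper": 0.0
}}

```text
time_s: 15.7
position: [0.4435, 0.1338, 0.2084]
tcp_rot: [[0.996, -0.0, 0.094], [-0.094, -0.0, 0.996], [-0.0, -1.0, -0.0]]
force: [-0.2, -0.2, -0.3]
opening: 0.23
```

Request:
{"op": "jog_arm", "data": {
  "motion": [0,-10,0,0,0,0,0,-30,0,0,0,0,0,-60,0,0,0,0,0,-100,0,0,0,0,0,-130,0,0,0,0,0,-130,0,0,0,0]
}}

```text
time_s: 16.45
position: [0.4452, 0.1339, 0.3412]
tcp_rot: [[0.996, 0.007, 0.094], [-0.094, 0.0, 0.996], [0.007, -1.0, 0.001]]
force: [-0.2, 0.6, -1.2]
opening: 0.227
```

```bash
python3 - <<'E'
from h import *
R=Rt(7.2,11)
rc=np.array([.6263,.0045,.231+.075]); plan(rc-R@np.array([0.000,-.0065,0]),R)
snap('wrist','wrist8')
E
```

```text
t 16.45 p0 [0.4452 0.1339 0.3412] F [-0.2  0.6 -1.2] op 0.227 -> shift [ 193.4   42.8 -111.6] rot [ 9.  77.2 -7.1]
```

View pics/wrist8.png

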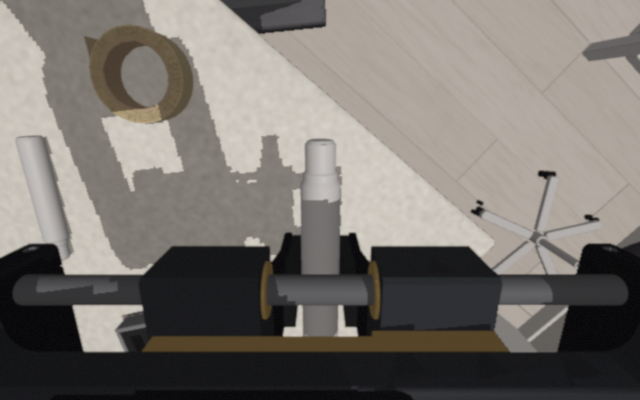

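Request:
{"op": "jog_arm", "data": {
  "motion": [20,5,-12,1,8.6,-0.8,40,10,-24,2,17.2,-1.6,60,14,-36,3,25.7,-2.4,82,19,-48,4,34.3,-3.2,104,24,-61,5,42.9,-4,126,29,-74,6,51.5,-4.7,149,34,-87,7,60,-5.5,171,38,-99,8,68.6,-6.3,193,43,-112,9,77.2,-7.1,193,43,-112,9,77.2,-7.1,193,43,-112,9,77.2,-7.1,193,43,-112,9,77.2,-7.1]
}}

```text
time_s: 18.0
position: [0.6243, 0.0048, 0.2952]
tcp_rot: [[0.127, 0.181, 0.975], [-0.992, 0.025, 0.124], [-0.002, -0.983, 0.183]]
force: [0.3, -0.1, -1.4]
opening: 0.23
```

```bash
python3 - <<'E'
from h import *
a=px('wrist8',320,140,.350);print(np.array(a))
R=Rt(7.2,11)
rc=np.array([.6263,.0045,.231+.03]); plan(rc-R@np.array([0.000,-.0065,0]),R)
snap('wrist','wrist9');snap('side','side9');snap('top','top9')
p=cv2.imread('pics/side9.png')
cv2.imwrite('pics/side9c.png',cv2.resize(np.clip(p[90:290,180:380]*1.5,0,255).astype(np.uint8),None,fx=3,fy=3,interpolation=cv2.INTER_CUBIC))
E
```

```text
[0.3864128  0.14044557 0.35      ]
t 18.0 p0 [0.6243 0.0048 0.2952] F [ 0.3 -0.1 -1.4] op 0.23 -> shift [ 0.6 40.5 -4.3] rot [ 0.5  0.  -0.1]
```

View pics/wrist9.png

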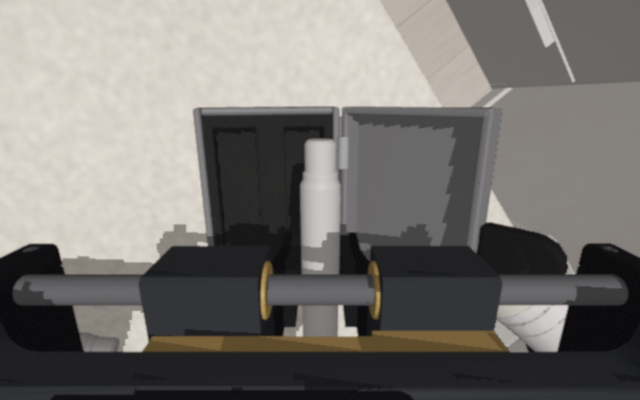

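View pics/side9c.png

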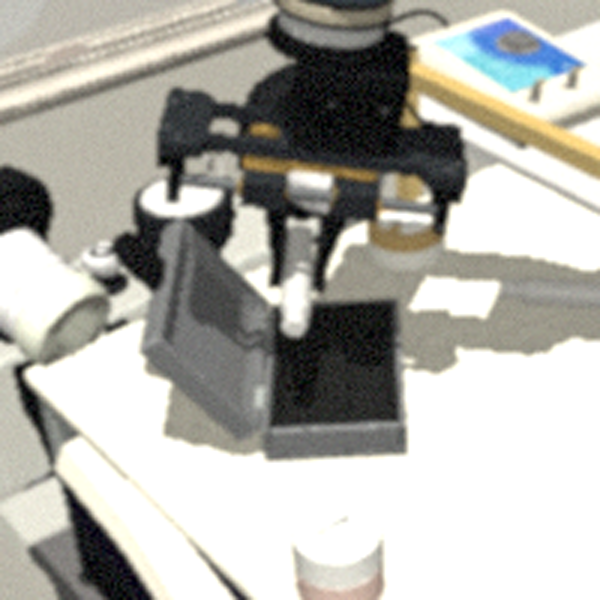

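```bash
python3 - <<'E'
from h import *
p=cv2.imread('pics/wrist9.png')
cv2.imwrite('pics/wrist9c.png',cv2.resize(np.clip(p[95:255,180:360]*3.,0,255).astype(np.uint8),None,fx=4,fy=3.7,interpolation=cv2.INTER_CUBIC))
E
```

```text
(no output)
```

View pics/wrist9c.png

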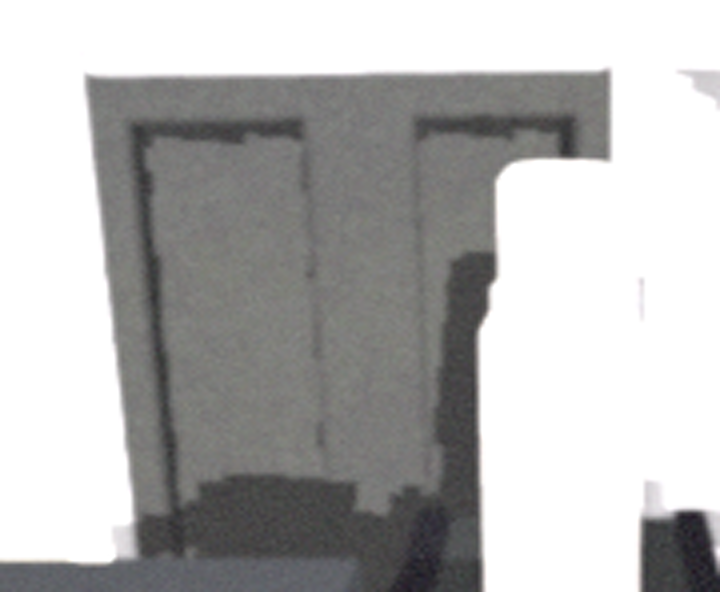

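```bash
python3 - <<'E'
from h import *
f=lambda x,y,z=.231:px('wrist9',180+x/4,95+y/3.7,z)
yaw=np.deg2rad(7.2); ex=np.array([np.cos(yaw),np.sin(yaw)]);ey=np.array([-ex[1],ex[0]])
for n,c in(('back',(.6263,.0045)),('front',(.5807,-.0010))):
  P=[(415,120),(575,118),(421,250)] if n=='back' else [(132,125),(302,122),(165,430),(321,430)]
  for q in P:
    d=f(*q)[:2]-np.array(c); print(n,q,(d@ex*1000).round(1),(d@ey*1000).round(1))
# rod axis now: rod end pix 320,140 height?
R=np.array(bot.read_state()['tcp_rot']).reshape(3,3); print((R@[0,-.0065,0]))
e=px('wrist9',320.5,142,.302)[:2]-np.array((.6263,.0045)); print('rod end',e@ex,e@ey)
E
```

```text
back (415, 120) -13.8 61.4
back (575, 118) 13.5 61.4
back (421, 250) -13.5 37.6
front (132, 125) -13.4 60.9
front (302, 122) 13.6 61.0
front (165, 430) -12.8 4.7
front (321, 430) 13.8 3.1
[-0.00118759 -0.00015936  0.0063886 ]
rod end -0.0020627847207057683 0.059820108371319645
```

Pocket centres are confirmed to within about 1 mm. Descending in steps.

Request:
{"op": "jog_arm", "data": {
  "motion": [1,10,2,0.5,0,0,1,20,0,0.5,0,0,1,30,-2,0.5,0,0,1,40,-4,0.5,0,0,1,40,-4,0.5,0,0,1,40,-4,0.5,0,0]
}}

```text
time_s: 18.9
position: [0.629, 0.0036, 0.2555]
tcp_rot: [[0.125, 0.191, 0.974], [-0.992, 0.025, 0.122], [-0.001, -0.981, 0.193]]
force: [0.0, 0.6, -0.7]
opening: 0.227
```

```bash
python3 - <<'E'
from h import *
R=Rt(7.2,11)
for h in (.02,.012,.009,.007):
  rc=np.array([.6263,.0045,.231+h]); plan(rc-R@np.array([0.000,-.0065,0]),R)
E
```

```text
t 18.9 p0 [0.629  0.0036 0.2555] F [ 0.   0.6 -0.7] op 0.227 -> shift [-1.3 10.4 -3.4] rot [-0.1 -0.  -0.1]
t 18.9 p0 [0.629  0.0036 0.2555] F [ 0.   0.6 -0.7] op 0.227 -> shift [-1.2 18.3 -5. ] rot [-0.1 -0.  -0.1]
t 18.9 p0 [0.629  0.0036 0.2555] F [ 0.   0.6 -0.7] op 0.227 -> shift [-1.2 21.2 -5.5] rot [-0.1 -0.  -0.1]
t 18.9 p0 [0.629  0.0036 0.2555] F [ 0.   0.6 -0.7] op 0.227 -> shift [-1.2 23.2 -5.9] rot [-0.1 -0.  -0.1]
```

Request:
{"op": "jog_arm", "data": {
  "motion": [-1,5,-2.5,0,0,0,-1,10,-3.4,0,0,0,-1,14,-4,0,0,0,-1,18,-5,0,0,0,-1,18,-5,0,0,0,-1,18,-5,0,0,0]
}}

```text
time_s: 19.65
position: [0.6273, 0.0044, 0.2369]
tcp_rot: [[0.125, 0.191, 0.974], [-0.992, 0.025, 0.122], [-0.001, -0.981, 0.193]]
force: [0.1, -0.1, -0.0]
opening: 0.228
```

```bash
python3 - <<'E'
from h import *
R=Rt(7.2,11)
for h in (.009,.006,.004):
  rc=np.array([.6263,.0045,.231+h]); plan(rc-R@np.array([0.000,-.0065,0]),R)
snap('side','side10')
p=cv2.imread('pics/side10.png')
cv2.imwrite('pics/side10c.png',cv2.resize(np.clip(p[110:270,200:340]*2.,0,255).astype(np.uint8),None,fx=4,fy=3.7,interpolation=cv2.INTER_CUBIC))
E
```

```text
t 19.65 p0 [0.6273 0.0044 0.2369] F [ 0.1 -0.1 -0. ] op 0.228 -> shift [-0.2  3.2 -0.4] rot [-0.1 -0.  -0.1]
t 19.65 p0 [0.6273 0.0044 0.2369] F [ 0.1 -0.1 -0. ] op 0.228 -> shift [-0.2  6.2 -1. ] rot [-0.1 -0.  -0.1]
t 19.65 p0 [0.6273 0.0044 0.2369] F [ 0.1 -0.1 -0. ] op 0.228 -> shift [-0.2  8.1 -1.4] rot [-0.1 -0.  -0.1]
```

View pics/side10c.png

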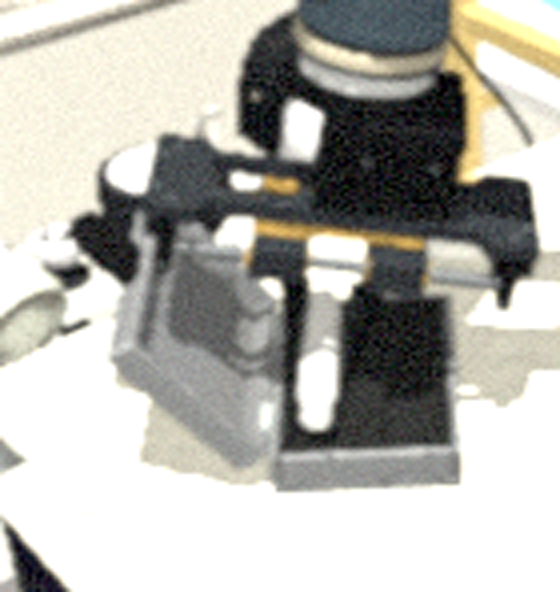

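Request:
{"op": "jog_arm", "data": {
  "motion": [0,1.5,0,0,0,0,0,3.2,-0.4,0,0,0,0,3.2,-0.4,0,0,0]
}}

```text
time_s: 20.08
position: [0.6272, 0.0045, 0.2333]
tcp_rot: [[0.125, 0.191, 0.974], [-0.992, 0.026, 0.122], [-0.002, -0.981, 0.192]]
force: [-0.3, 0.0, -1.1]
opening: 0.228
```

Request:
{"op": "jog_arm", "data": {
  "motion": [0,1,0,0,0,0,0,2,-0.4,0,0,0,0,2,-0.4,0,0,0,0,2,-0.4,0,0,0]
}}

```text
time_s: 20.58
position: [0.6275, 0.0045, 0.2316]
tcp_rot: [[0.125, 0.191, 0.974], [-0.992, 0.025, 0.122], [-0.001, -0.981, 0.193]]
force: [0.1, 0.8, -0.6]
opening: 0.225
```

Request:
{"op": "jog_arm", "data": {
  "motion": [0,1,-0.2,0,0,0,0,2,-0.4,0,0,0,0,2,-0.4,0,0,0,0,2,-0.4,0,0,0]
}}

```text
time_s: 21.08
position: [0.6276, 0.0045, 0.2314]
tcp_rot: [[0.125, 0.193, 0.973], [-0.992, 0.025, 0.123], [-0.001, -0.981, 0.194]]
force: [-4.6, -0.0, 7.7]
opening: 0.228
```

Request:
{"op": "jog_arm", "data": {
  "motion": [0,1,-0.2,0,0,0,0,1.5,-0.3,0,0,0,0,1.5,-0.3,0,0,0,0,1.5,-0.3,0,0,0]
}}

```text
time_s: 21.58
position: [0.6277, 0.0045, 0.2312]
tcp_rot: [[0.125, 0.194, 0.973], [-0.992, 0.025, 0.123], [-0.0, -0.981, 0.195]]
force: [-7.1, 0.3, 14.2]
opening: 0.227
```

Foam contact felt at the expected height. I'll back off the excess press, then release in small steps.

Request:
{"op": "jog_arm", "data": {
  "motion": [0,-2.5,0.5,0,0,0,0,-2.5,0.5,0,0,0,0,-2.5,0.5,0,0,0]
}}

```text
time_s: 21.95
position: [0.6277, 0.0045, 0.2314]
tcp_rot: [[0.125, 0.192, 0.973], [-0.992, 0.025, 0.122], [-0.001, -0.981, 0.194]]
force: [-2.9, -0.3, 6.4]
opening: 0.226
```

Request:
{"op": "jog_arm", "data": {
  "motion": [0,0,0,0,0,0,0,0,0,0,0,0,0,0,0,0,0,0,0,0,0,0,0,0],
  "gripper": 0.26
}}

```text
time_s: 22.45
position: [0.629, 0.0046, 0.2318]
tcp_rot: [[0.125, 0.195, 0.973], [-0.992, 0.026, 0.122], [-0.001, -0.98, 0.197]]
force: [-0.4, 0.5, 6.1]
opening: 0.262
```

Request:
{"op": "jog_arm", "data": {
  "motion": [0,0,0,0,0,0,0,0,0,0,0,0,0,0,0,0,0,0],
  "gripper": 0.32
}}

```text
time_s: 22.82
position: [0.6306, 0.0045, 0.2323]
tcp_rot: [[0.124, 0.199, 0.972], [-0.992, 0.025, 0.122], [-0.0, -0.98, 0.2]]
force: [4.2, 1.7, 4.6]
opening: 0.316
```

```bash
python3 - <<'E'
from h import *
R=Rt(7.2,11)
rc=np.array([.6263,.0045,.231+.1]); plan(rc,R)
snap('side','side11')
snap('wrist','wrist11')
p=cv2.imread('pics/side11.png')
cv2.imwrite('pics/side11c.png',cv2.resize(np.clip(p[110:270,200:340]*2.,0,255).astype(np.uint8),None,fx=4,fy=3.7,interpolation=cv2.INTER_CUBIC))
E
```

```text
t 22.82 p0 [0.6306 0.0045 0.2323] F [4.2 1.7 4.6] op 0.316 -> shift [ -0.6 -97.5  15.6] rot [-0.5 -0.1 -0. ]
```

View pics/side11c.png

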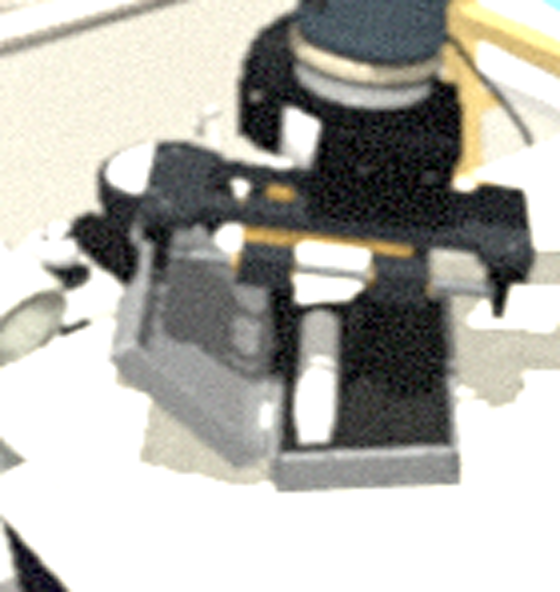

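View pics/wrist11.png

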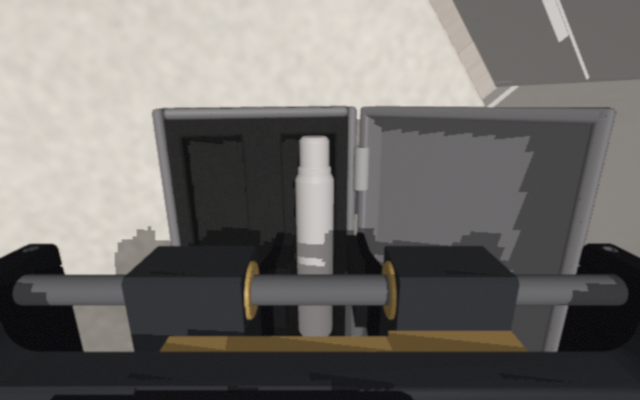

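Request:
{"op": "jog_arm", "data": {
  "motion": [0,-6,1,0,0,0,0,-15,2,0,0,0,0,-35,6,0,0,0,0,-60,10,0,0,0,0,-98,16,0,0,0,0,-98,16,0,0,0]
}}

```text
time_s: 23.68
position: [0.6256, 0.0035, 0.3334]
tcp_rot: [[0.125, 0.197, 0.972], [-0.992, 0.024, 0.123], [0.001, -0.98, 0.199]]
force: [-0.1, -0.2, -0.2]
opening: 0.315
```

```bash
python3 - <<'E'
from h import *
plan([.434,-.114,.30],Rt(85.))
snap('side','side12');snap('top','top12')
snap('wrist','wrist12')
p=cv2.imread('pics/side12.png')
cv2.imwrite('pics/side12c.png',cv2.resize(np.clip(p[110:270,200:340]*2.,0,255).astype(np.uint8),None,fx=4,fy=3.7,interpolation=cv2.INTER_CUBIC))
E
```

```text
t 23.68 p0 [0.6256 0.0035 0.3334] F [-0.1 -0.2 -0.2] op 0.315 -> shift [  92.7   -7.9 -207.3] rot [ -9.6 -77.5   7.8]
```

View pics/side12c.png

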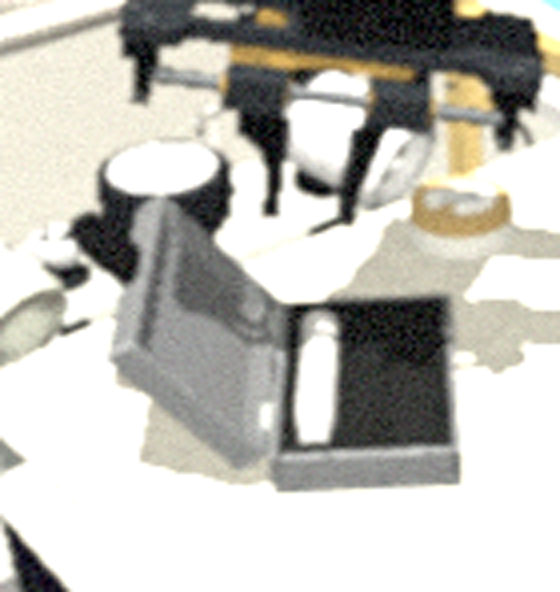

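View pics/wrist12.png

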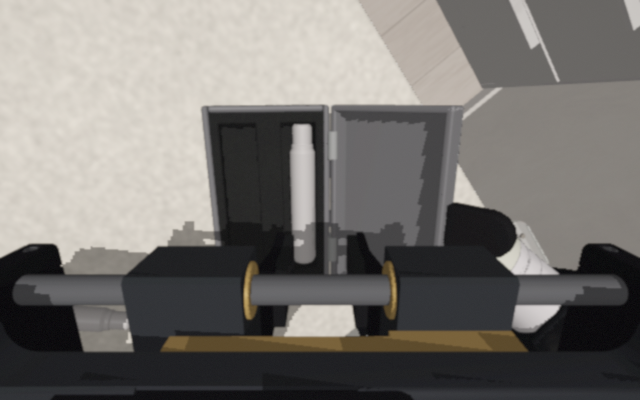

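Rod a is in the back pocket and the lid is still open. I'll check its height and position.

```bash
python3 - <<'E'
from h import *
yaw=np.deg2rad(7.2); ex=np.array([np.cos(yaw),np.sin(yaw)]);ey=np.array([-ex[1],ex[0]])
for n in('side12','wrist12','top12'):
    C=cloud(n); d=C[...,:2]-np.array((.6263,.0045)); a=d@ex;b=d@ey
    q=(abs(a)<.02)&(abs(b)<.07)&(C[...,2]>.2325)&(C[...,2]<.26)
    X=C[q]; 
    if q.sum()<20: print(n,q.sum()); continue
    print(n,q.sum(),'ztop',np.percentile(X[:,2],[50,90,98]).round(4),'a',np.percentile(a[q],[1,50,99]).round(4),'b',np.percentile(b[q],[1,50,99]).round(4))
    for lo in(-.05,-.03,-.01,.01,.03):
        s=q&(b>lo)&(b<lo+.02)
        if s.sum()>5: print('   ',lo,np.percentile(C[s][:,2],95).round(4),np.median(a[s]).round(4))
E
```

```text
side12 393 ztop [0.2351 0.2385 0.2395] a [-0.0198  0.0022  0.0193] b [-0.0684  0.0053  0.0683]
    -0.05 0.2392 0.0025
    -0.03 0.2391 0.0021
    -0.01 0.239 0.0015
    0.01 0.2392 0.0028
    0.03 0.2388 0.0023
wrist12 2571 ztop [0.2357 0.2372 0.238 ] a [-0.0059  0.0021  0.011 ] b [-0.0539  0.0039  0.0584]
    -0.05 0.2376 0.0021
    -0.03 0.2377 0.0018
    -0.01 0.2375 0.002
    0.01 0.2376 0.0021
    0.03 0.2374 0.0022
top12 0
```

Request:
{"op": "jog_arm", "data": {
  "motion": [10,-3,-23,-1,-8.6,1,20,-6,-46,-2,-17.2,2,31,-8,-69,-3,-26,3,41,-8,-92,-4,-34,3.5,52,-8,-115,-5,-43,4,62,-8,-138,-6,-52,5,72,-8,-161,-7.5,-60,6,82,-8,-184,-8.5,-69,7,93,-8,-207,-9.6,-77.5,7.8,93,-8,-207,-9.6,-77.5,7.8,93,-8,-207,-9.6,-77.5,7.8,93,-8,-207,-9.6,-77.5,7.8],
  "gripper": 0.6
}}

```text
time_s: 25.32
position: [0.4333, -0.1136, 0.2974]
tcp_rot: [[0.996, -0.006, 0.088], [-0.088, 0.002, 0.996], [-0.006, -1.0, 0.001]]
force: [1.4, -0.9, 0.4]
opening: 0.6
```

```bash
python3 - <<'E'
from h import *
plan([.434,-.1145,.2085],Rt(85.))
snap('wrist','wrist13')
E
```

```text
t 25.32 p0 [ 0.4333 -0.1136  0.2974] F [ 1.4 -0.9  0.4] op 0.6 -> shift [ 1.3 88.9 -1. ] rot [-0.1 -0.1 -0.3]
```

View pics/wrist13.png

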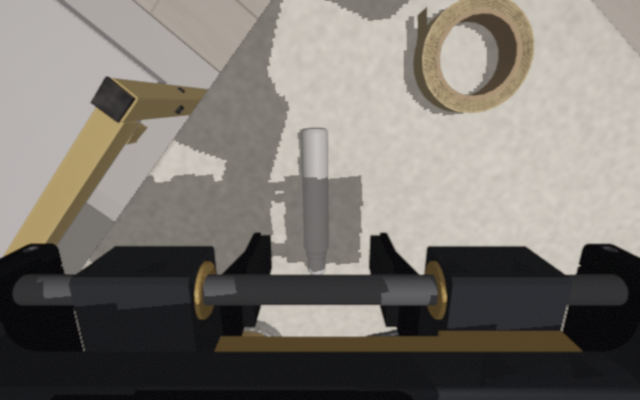

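```bash
python3 - <<'E'
from h import *
a=px('wrist13',314,130,.217);b=px('wrist13',316,270,.215);print(a,b,(a+b)/2,np.linalg.norm(a-b),np.degrees(np.arctan2(*(b-a)[[1,0]])))
plan([(a+b)[0]/2,(a+b)[1]/2,.2085],Rt(85.))
E
```

```text
[ 0.37687622 -0.11188077  0.217     ] [ 0.49101462 -0.12096702  0.215     ] [ 0.43394542 -0.1164239   0.216     ] 0.11451695265717497 -4.551566373982571
t 25.38 p0 [ 0.4334 -0.1136  0.2975] F [-0.8 -0.1 -0.8] op 0.601 -> shift [ 1.4 89.  -2.8] rot [-0.1 -0.1 -0.3]
```

Request:
{"op": "jog_arm", "data": {
  "motion": [1,40,-2,0,0,0,1,70,-2,0,0,0,1,82,-2,0,0,0,1,89,-2,0,0,0,1,89,-2,0,0,0,1,89,-2,0,0,0]
}}

```text
time_s: 26.12
position: [0.4338, -0.1161, 0.2094]
tcp_rot: [[0.996, -0.004, 0.088], [-0.088, 0.0, 0.996], [-0.004, -1.0, 0.0]]
force: [0.6, 0.4, -0.4]
opening: 0.599
```

Request:
{"op": "jog_arm", "data": {
  "motion": [0,0,0,0,0,0,0,0,0,0,0,0,0,0,0,0,0,0,0,0,0,0,0,0,0,0,0,0,0,0,0,0,0,0,0,0],
  "gripper": 0.0
}}

```text
time_s: 26.88
position: [0.4331, -0.1159, 0.2086]
tcp_rot: [[0.996, -0.006, 0.088], [-0.088, 0.001, 0.996], [-0.006, -1.0, 0.001]]
force: [-0.7, 0.4, -0.0]
opening: 0.224
```

Request:
{"op": "jog_arm", "data": {
  "motion": [0,-10,0,0,0,0,0,-30,0,0,0,0,0,-60,0,0,0,0,0,-100,0,0,0,0,0,-130,0,0,0,0,0,-130,0,0,0,0]
}}

```text
time_s: 27.62
position: [0.4352, -0.1165, 0.3411]
tcp_rot: [[0.996, -0.0, 0.088], [-0.088, -0.002, 0.996], [-0.0, -1.0, -0.002]]
force: [-0.6, -0.2, -0.9]
opening: 0.224
```

```bash
python3 - <<'E'
from h import *
R=Rt(7.2,0)
rc=np.array([.5807,-.001,.231+.075]); plan(rc-R@np.array([0.000,-.0065,0]),R)
snap('wrist','wrist14')
E
```

```text
t 27.62 p0 [ 0.4352 -0.1165  0.3411] F [-0.6 -0.2 -0.9] op 0.224 -> shift [134.8  41.4 127.9] rot [ 0.1 77.8  0. ]
```

View pics/wrist14.png

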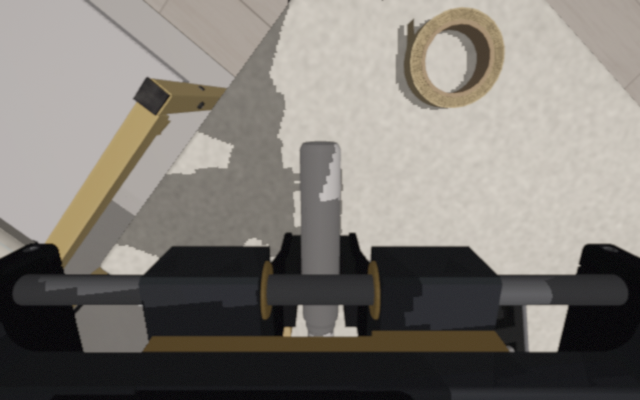

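Request:
{"op": "jog_arm", "data": {
  "motion": [15,5,14,0,8.6,0,30,9,28,0,17.2,0,45,14,42,0,26,0,60,18,57,0,34.5,0,75,23,71,0,43,0,90,28,85,0,52,0,105,32,100,0,60.5,0,120,37,114,0,69,0,135,41,128,0,77.8,0,135,41,128,0,77.8,0,135,41,128,0,77.8,0,135,41,128,0,77.8,0]
}}

```text
time_s: 29.18
position: [0.5786, -0.0007, 0.2966]
tcp_rot: [[0.125, -0.007, 0.992], [-0.992, 0.001, 0.125], [-0.002, -1.0, -0.007]]
force: [-0.4, -0.1, -0.8]
opening: 0.225
```

```bash
python3 - <<'E'
from h import *
R=Rt(7.2,0)
rc=np.array([.5807,-.001,.231+.015]); plan(rc-R@np.array([0.000,-.0065,0]),R)
snap('wrist','wrist15');snap('side','side15')
p=cv2.imread('pics/wrist15.png')
cv2.imwrite('pics/wrist15c.png',cv2.resize(np.clip(p[80:280,200:440]*2.5,0,255).astype(np.uint8),None,fx=3,fy=3,interpolation=cv2.INTER_CUBIC))
yaw=np.deg2rad(7.2); ex=np.array([np.cos(yaw),np.sin(yaw)]);ey=np.array([-ex[1],ex[0]])
e=px('wrist15',320.5,142,.306)[:2]-np.array((.5807,-.001)); print('rod end',e@ex,e@ey)
E
```

```text
t 29.18 p0 [ 0.5786 -0.0007  0.2966] F [-0.4 -0.1 -0.8] op 0.225 -> shift [ 0.7 57.1  2.4] rot [ 0.4 -0.  -0.1]
rod end -0.0008347617709540383 0.06015793592481977
```

View pics/wrist15c.png

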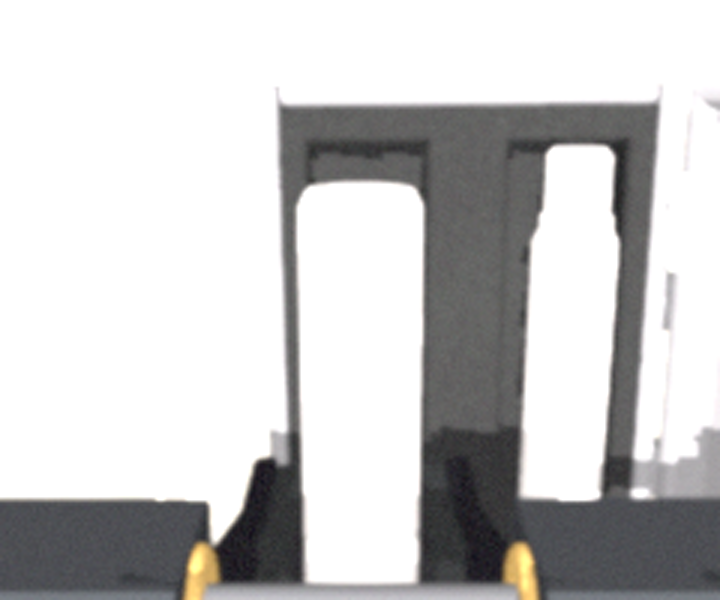

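Request:
{"op": "jog_arm", "data": {
  "motion": [2,15,2,0.4,0,0,2,30,2,0.4,0,0,2,45,2,0.4,0,0,2,52,2,0.4,0,0,2,57,2,0.4,0,0,2,57,2,0.4,0,0,2,57,2,0.4,0,0]
}}

```text
time_s: 30.15
position: [0.5816, -0.002, 0.2403]
tcp_rot: [[0.125, 0.002, 0.992], [-0.992, 0.002, 0.125], [-0.002, -1.0, 0.002]]
force: [-1.1, -0.1, -1.4]
opening: 0.228
```

```bash
python3 - <<'E'
from h import *
R=Rt(7.2,0)
for h in(.007,.004): 
  rc=np.array([.5807,-.001,.231+h]); plan(rc-R@np.array([0.000,-.0065,0]),R)
snap('wrist','wrist16')
p=cv2.imread('pics/wrist16.png')
cv2.imwrite('pics/wrist16c.png',cv2.resize(np.clip(p[80:280,200:440]*2.5,0,255).astype(np.uint8),None,fx=3,fy=3,interpolation=cv2.INTER_CUBIC))
E
```

```text
t 30.15 p0 [ 0.5816 -0.002   0.2403] F [-1.1 -0.1 -1.4] op 0.228 -> shift [-1.   8.8 -0.8] rot [-0.1 -0.  -0.1]
t 30.15 p0 [ 0.5816 -0.002   0.2403] F [-1.1 -0.1 -1.4] op 0.228 -> shift [-1.  11.8 -0.8] rot [-0.1 -0.  -0.1]
```

View pics/wrist16c.png

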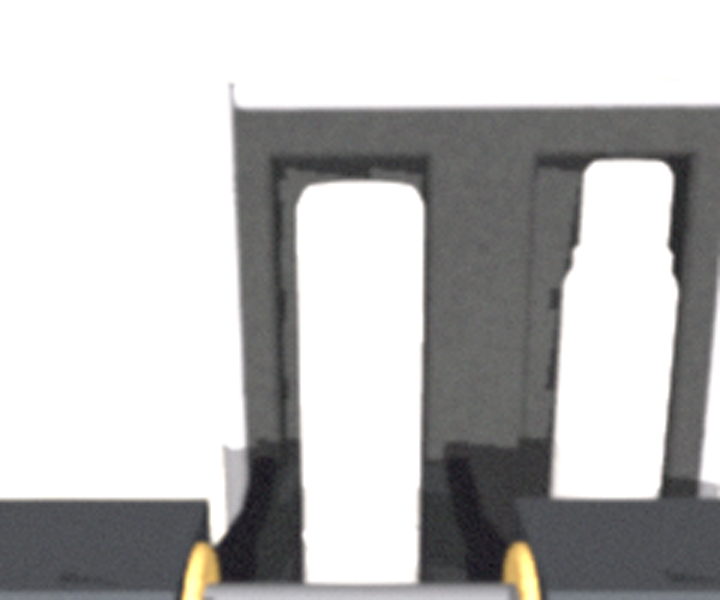

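Request:
{"op": "jog_arm", "data": {
  "motion": [0,3,-1.5,0,0,0,0,6,-1.5,0,0,0,0,9,-1.5,0,0,0,0,9,-1.5,0,0,0,0,9,-1.5,0,0,0]
}}

```text
time_s: 30.82
position: [0.5798, -0.0021, 0.2308]
tcp_rot: [[0.125, 0.001, 0.992], [-0.992, 0.002, 0.125], [-0.002, -1.0, 0.001]]
force: [-0.3, 0.0, -0.7]
opening: 0.223
```

Request:
{"op": "jog_arm", "data": {
  "motion": [0,1,0,0,0,0,0,2,0,0,0,0,0,2,0,0,0,0,0,2,0,0,0,0]
}}

```text
time_s: 31.32
position: [0.5798, -0.0021, 0.2288]
tcp_rot: [[0.125, 0.001, 0.992], [-0.992, 0.002, 0.125], [-0.002, -1.0, 0.001]]
force: [-0.5, 0.9, -1.0]
opening: 0.228
```

Request:
{"op": "jog_arm", "data": {
  "motion": [0,0,0,0,0,0,0,0,0,0,0,0,0,0,0,0,0,0,0,0,0,0,0,0],
  "gripper": 0.26
}}

```text
time_s: 31.82
position: [0.5798, -0.0021, 0.2289]
tcp_rot: [[0.125, 0.001, 0.992], [-0.992, 0.002, 0.125], [-0.002, -1.0, 0.001]]
force: [0.4, 0.3, 0.2]
opening: 0.258
```

Request:
{"op": "jog_arm", "data": {
  "motion": [0,0,0,0,0,0,0,0,0,0,0,0,0,0,0,0,0,0],
  "gripper": 0.33
}}

```text
time_s: 32.2
position: [0.5798, -0.0021, 0.2288]
tcp_rot: [[0.125, 0.001, 0.992], [-0.992, 0.002, 0.125], [-0.002, -1.0, 0.001]]
force: [-0.1, -1.2, 0.2]
opening: 0.331
```

Request:
{"op": "jog_arm", "data": {
  "motion": [0,-6,0,0,0,0,0,-15,0,0,0,0,0,-40,0,0,0,0,0,-80,0,0,0,0,0,-120,0,0,0,0,0,-120,0,0,0,0]
}}

```text
time_s: 32.95
position: [0.5819, -0.0027, 0.3537]
tcp_rot: [[0.125, 0.011, 0.992], [-0.992, 0.0, 0.125], [0.001, -1.0, 0.011]]
force: [-0.1, 0.1, 0.0]
opening: 0.327
```

```bash
python3 - <<'E'
from h import *
snap('side','side17');snap('wrist','wrist17');snap('top','top17')
p=cv2.imread('pics/side17.png')
cv2.imwrite('pics/side17c.png',cv2.resize(np.clip(p[110:270,200:340]*2.,0,255).astype(np.uint8),None,fx=4,fy=3.7,interpolation=cv2.INTER_CUBIC))
yaw=np.deg2rad(7.2); ex=np.array([np.cos(yaw),np.sin(yaw)]);ey=np.array([-ex[1],ex[0]])
for c in((.6263,.0045),(.5807,-.0010)):
  for n in('side17','wrist17'):
    C=cloud(n); d=C[...,:2]-np.array(c); a=d@ex;b=d@ey
    q=(abs(a)<.018)&(abs(b)<.066)&(C[...,2]>.2325)&(C[...,2]<.27)
    if q.sum()<20: print(n,q.sum()); continue
    print(c,n,q.sum(),'z',np.percentile(C[q][:,2],[50,95]).round(4),'a',np.percentile(a[q],[1,50,99]).round(4),'b',np.percentile(b[q],[1,50,99]).round(4))
    for lo in(-.05,-.03,-.01,.01,.03):
        s=q&(b>lo)&(b<lo+.02)
        if s.sum()>5: print('   ',lo,np.percentile(C[s][:,2],95).round(4),np.median(a[s]).round(4))
# pot/tin
C=cloud('side17');m=(C[...,2]>.211)&(C[...,2]<.3)&(C[...,0]>.5)&(C[...,0]<.63)&(abs(C[...,1])<.25)&(abs(C[...,1])>.12)
k,l,s,_=cv2.connectedComponentsWithStats(m.astype(np.uint8))
for i in range(1,k):
    if s[i,4]>100: print(np.round(cv2.minAreaRect((C[l==i][:,:2]*1000).astype(np.float32))[0],1))
E
```

```text
(0.6263, 0.0045) side17 343 z [0.2359 0.2389] a [-0.0177  0.0023  0.0177] b [-0.0625  0.0054  0.0644]
    -0.05 0.2383 0.0025
    -0.03 0.2394 0.0022
    -0.01 0.239 0.0032
    0.01 0.239 0.0027
    0.03 0.239 0.0023
(0.6263, 0.0045) wrist17 2173 z [0.2358 0.2376] a [-0.0061  0.0022  0.0109] b [-0.0532  0.0052  0.0581]
    -0.05 0.2377 0.0027
    -0.03 0.2376 0.0018
    -0.01 0.2377 0.0018
    0.01 0.2377 0.0017
    0.03 0.2374 0.0023
(0.5807, -0.001) side17 348 z [0.236  0.2387] a [-0.0176 -0.0005  0.0165] b [-0.0623  0.0097  0.0651]
    -0.05 0.2387 -0.001
    -0.03 0.2385 -0.0008
    -0.01 0.2386 -0.0008
    0.01 0.239 0.0015
    0.03 0.2387 -0.0002
(0.5807, -0.001) wrist17 2288 z [0.2358 0.2377] a [-0.0091 -0.0007  0.008 ] b [-0.0552  0.0083  0.0571]
    -0.05 0.2372 -0.0008
    -0.03 0.2378 -0.0007
    -0.01 0.2378 -0.0007
    0.01 0.2377 -0.0006
    0.03 0.2378 -0.0006
[ 614.4 -228.1]
[ 570.1 -187.6]
[574.5 196.1]
```

View pics/side17c.png

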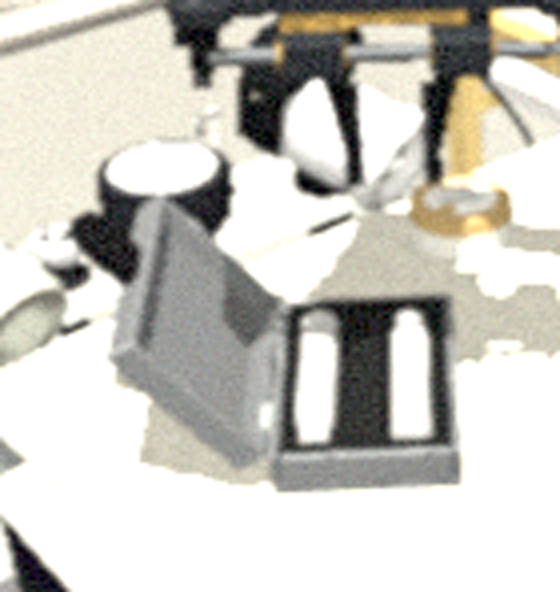

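View pics/wrist17.png

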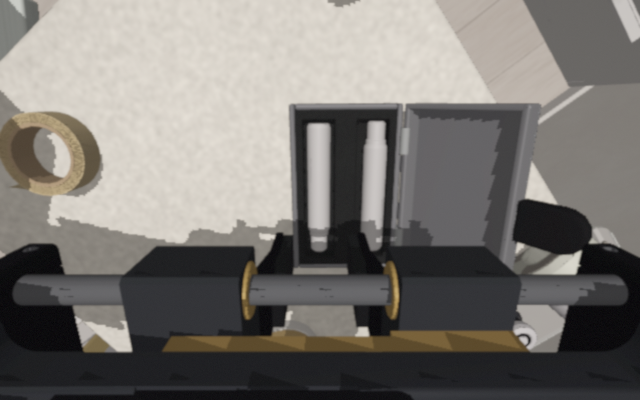

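Both rods are seated with their tops at z ≈ 0.2377 (0.237 expected) and parallel to the pockets. The lid is on its stop, the pot and tin are where they were, and the gripper is clear. Handing in.

```bash
python3 - <<'E'
from h import *
C=cloud('side17'); yaw=np.deg2rad(7.2); ex=np.array([np.cos(yaw),np.sin(yaw)]);ey=np.array([-ex[1],ex[0]])
d=C[...,:2]-(np.array((.6035,.0016))+.048*ex); a=d@ex;b=d@ey; z=C[...,2]-.232
q=(abs(b)<.05)&(a>.012)&(a<.06)&(z>.015)&(z<.09)
s=np.polyfit(z[q],a[q],1); print('lid inner slope -> angle',180-np.degrees(np.arctan2(1,s[0])),q.sum())
print(bot.hand_in())
E
```

```text
lid inner slope -> angle 116.23465434622432 628
the job is handed in; nothing more can be done
None
```

The lid is open and both rods are in the case, with the job handed in at about 33 s. One of my last checks, on the lid angle, disagreed with the others.

**What I did:** I pinched the lid by its tab, swung it back along its arc and let go once I felt about 9 N of resistance. Then I set rod_a in the back pocket, with the tool tilted 11° to keep the gripper clear of the lid, and rod_b in the front pocket. Each rod was released roughly 1 cm or less above the pocket floor.

**Rods:** Both tops measured about 0.2377 m by wrist camera against 0.237 m expected. They sat about +2 mm (rod_a) and −1 mm (rod_b) off the pocket middle, and about 2 mm or less along it. Both were parallel to the pockets.

**Surroundings:** The pot and tin were within 1 mm of their first positions, and the gripper was about 12 cm clear and touching nothing.

**What disagreed:**
- **Fingertips:** They really stand about 2 mm behind the reported TCP, not 22 mm ahead as stated. My first pinch closed just above the tab, so I measured the tips with two cameras and corrected for it.
- **Lid angle:** A quick depth fit run just before hand-in gave about 116°, short of the required 121.5° (2.12 rad). The fit may have been skewed by the recessed inside of the lid. The tab position and resistance at release indicated about 125°, and the lid looked unchanged in later pictures, but I did not resolve the difference.

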